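# Complete the layer of kit boxes on the pallet slab from the locked cool chest

## Robot

A 6-joint arm with a two-finger parallel gripper is mounted at the origin on a cart in front of the work surface, level with it; the furniture and walls round the work are solid. World frame = base frame: x ahead of the robot, y to its left, z up, the work surface at z = 0. Lengths are in m, angles in rad, forces in N, time in s.
With the tool pointing down it reaches from about 0.275 to 0.825 m from the base axis. Payload 4.9 kg.
Tool frame: the origin (TCP) lies midway between the tips of the shut fingers; the grasp point (between the pads) lies robot.pinch_z behind it (robot.pinch_z is the distance from the TCP to the grasp point, in m); y points along the fingers, z is the direction in which the jaws open and shut, and the axes are right-handed (so a half turn about y gives the same grasp; the last joint's range is limited). The gripper opens to 85 mm and grips with 20 to 120 N. Pads are 22 mm wide; open, the fingers measure 114 mm over their backs; the gripper's body (76 mm by 85 mm) begins 54 mm behind the grasp point. The pads swing forward as they close: fully open they stand 13 mm farther back than shut.
Start: joints at [1.146, 0.326, -0.193, 1.052, 0, 1.437], TCP at [0.158, 0.527, 0.231] pointing down, gripper open.
Joint ranges: [-2.65, 2.65], [-0.97, 1.79], [-1.3, 1.35], [-1.93, 2.1], [-1.47, 1.37], [-3.14, 3.14]. Speed limits (rad/s): [2.57, 2.57, 3.14, 3.14, 3.14, 3.14].

## Interface

Orientations are given as a unit quaternion [x, y, z, w].
In Python, from station import robot, eyes, models gives the robot as it stands. The module is installed in compiled form; this text tells all that it offers.
- The arm moves only by the shell command python3 -m creep 'ROWS'. ROWS is JSON, one flat list of numbers, 7 for each row, row after row: the shift along the tool's x, y, z in m, then the turn, a rotation vector about the tool's x, y, z in degrees, then the finger opening in m, from 0 to 0.0854. A call has 1 to 10 rows; each row shifts and turns the commanded pose from where the row before left it, along the tool's axes as they then stand; what a row does not reach is not made up. A row lasts 1/8 s, in which the tool goes at most 62.5 mm and 10.7 degrees, less where a joint would pass 70% of its speed; a pose out of reach is approached as far as the arm can. A call is refused whole if a number of a shift passes 0.0625 or a number of a turn 10.7, either way. A call with a gripper value outside its range is refused whole. The fingers move at their own pace and stop on an object; the grip force is fixed at half the most. Time passes only in rows, so rows that do not move let the fingers close. It gives the time, the measured TCP pose, the force and the opening at its end, in the units of the state.
- robot.sense(): the state, without advancing time (a new reading comes with each control period).
- eyes.capture(name): name is "scene" or "top"; returns the picture (420x560x3 uint8, blue, green, red); there is no depth.
- eyes.camera_model(name): a dict with "mtx" (3x3 intrinsics, pixels), "cam_to_world" (4x4, takes a point from camera to world coordinates). Camera axes: x right, y down, z forward; pixel columns grow to the right and rows downward; lengths in m; the calibration is good to about 2 mm. A picture is of the moment at which its call begins. camera_model takes no time and is no camera call.
- robot.job_done(): hands the job in, once; it reports no verdict.
Trained networks look in the newest picture that a camera, given by its name, has taken for a name from the list of things; names that differ only in an ending like _2 or _b are one class to them, and where a whole thing is asked for, a point or a joint stands for the part that bears it (a point fixed in the world has none). Each returns a list of dicts, best first, with "p" (0 to 1); they miss things now and then, are a little off and sometimes report something else, mostly with a low value. They report only what shows in the picture. A call takes as long as a camera call. They do not tell look-alikes from the thing itself.
- models.spot_in(camera, name): "point" ([column, row] as shares, 0 to 1, of the picture: columns of its width, rows of its height, amid what is visible of it).
- models.place_of(camera, name): "point" ([column, row] as shares, 0 to 1, of the picture: columns of its width, rows of its height: a listed point, or the origin of a listed thing).
The state is a dict: "time": time; "joint_positions": joint angles; "joint_velocities": joint speeds; "tau": joint torques, N m; "tcp_pos": TCP position; "eef_rot": TCP orientation; "ft_force": force on the tool from outside, world axes, zero at the start; "moment": the same for the moment, N m; "grip_width": finger opening in m.
Only numpy, scipy, OpenCV 4.12 (cv2) and the standard library are available. Lean on these libraries where they do the work, as an engineer would, in place of code of your own. Each camera call takes 0.05 s, during which the arm holds its last target.

## Task

Complete the layer of kit boxes on the dark grey pallet slab, one box lying squarely inside every yellow outline: some are laid already, the rest come out of the bench cool chest, and any spare stays inside it. To open the chest press the red button so that the T-handle pops out, turn the handle a quarter turn counter-clockwise and slide the lid right back over the housing by it. When the layer is complete, slide the lid fully shut, turn the handle back and push it home into its slot so that it catches; leave the glass sample bottle where it stands.

Things in the scene. Friction and masses are not known exactly. Their poses are not given: they have to be found in the camera images.
- chest: white bench cool chest, fixed. Origin: at bench level under the centre of its well; x away from the robot, y to the housing on its left (y 80..305 mm, top z 80). Well inside: x -112..100, y -80..80, floor z 8, rim z 80; liner steps keep boxes 8 mm (front 12) off the walls; a striker juts 14 mm from mid front wall at z 62-80. Boxes stand near x = +-48, y = +-34 mm, long side along x
- lid (a joint): blue-grey sliding lid of the chest, slab 220 x 180 x 24 mm, top at z 105 mm: 0 = shut over the well, 0.205 m = right open, slid along chest +y over the housing. Slides with about 1.5 N and stays where left; moved by its T-handle. Locked within 5 mm of 0 until the T-handle is turned
- t_pop (a joint): T-handle's travel up out of the lid: 0 = home in its slot (bar 3 mm proud, cannot be turned or gripped); 0.024 m = popped out by its 3-4 N spring, bar's underside 15 mm above the plate. Pressing the red button fully lets it pop. To put it home turn it to 0, then press the bar down (about 10 N) to just below flush, stop at -0.003; it catches and rests within 3 mm of 0
- t_handle (a joint): turn of the T-handle: 0 = locked, bar along chest y; 1.571 rad = unlatched, bar along chest x; positive is counter-clockwise seen from above; stays where left; the lid is free above about 0.8 rad. Turns only when popped out
- t_bar (a point): centre of the T-handle's black bar, 60 long, 14 thick, 12 mm high (point 6 mm below its top), on a thin stem; the bar's length is this point's y, its thickness x; moves and turns with the bar and lid. Steel plate under it 54 x 98 mm, top at z 107 mm. Axis on the lid 51 mm in front (-x) of the well's centre
- release_top (a point): centre of the top of the red release button, 20 mm across, 8 mm proud of its bezel on the lid, 45 mm behind (chest +x) and 45 mm right (-y) of the T-handle; travel 6 mm straight down, under 2 N to start, 5 N at the bottom; press it right down; it springs back
- slab: dark grey pallet slab, fixed, 200 (x) x 234 (y) mm, top at z 22 mm, with a 5 mm thick raised edge to z 32 all round; origin at bench level under its centre. Five yellow outlines on top in an interlocking pattern: a front row of three, long sides along slab x (places 0-2), and behind it two turned a quarter turn, long sides along slab y (places 3, 4). Neighbouring boxes lie 6 mm apart
- place_0 (a point): where the centre point of a box lying in outline 0 belongs (27 mm above the slab's top, 49 mm above the bench), slab x, y = -31, -62 mm; box's long side along slab x, either way round
- place_1 (a point): where the centre point of a box lying in outline 1 belongs (27 mm above the slab's top, 49 mm above the bench), slab x, y = -31, 0 mm; box's long side along slab x, either way round
- place_2 (a point): where the centre point of a box lying in outline 2 belongs (27 mm above the slab's top, 49 mm above the bench), slab x, y = -31, 62 mm; box's long side along slab x, either way round
- place_3 (a point): where the centre point of a box lying in outline 3 belongs (27 mm above the slab's top, 49 mm above the bench), slab x, y = 45, -45 mm; box's long side along slab y, either way round
- place_4 (a point): where the centre point of a box lying in outline 4 belongs (27 mm above the slab's top, 49 mm above the bench), slab x, y = 45, 45 mm; box's long side along slab y, either way round
- kit_0_mid (a point): kit box that starts in the chest: white tray, blue lid, 84 (x) x 56 (y) x 30 mm, with a solid dark blue grip rib on top, centred, along x: 48 long, 14 thick (y), 24 high; 54 mm high in all; 0.15 to 0.31 kg. Point: its centre, 27 mm above its underside; z up
- kit_1_mid (a point): kit box that starts in the chest: white tray, blue lid, 84 (x) x 56 (y) x 30 mm, with a solid dark blue grip rib on top, centred, along x: 48 long, 14 thick (y), 24 high; 54 mm high in all; 0.15 to 0.31 kg. Point: its centre, 27 mm above its underside; z up
- kit_2_mid (a point): kit box that starts in the chest: white tray, blue lid, 84 (x) x 56 (y) x 30 mm, with a solid dark blue grip rib on top, centred, along x: 48 long, 14 thick (y), 24 high; 54 mm high in all; 0.15 to 0.31 kg. Point: its centre, 27 mm above its underside; z up
- kit_3_mid (a point): kit box that starts in the chest: white tray, blue lid, 84 (x) x 56 (y) x 30 mm, with a solid dark blue grip rib on top, centred, along x: 48 long, 14 thick (y), 24 high; 54 mm high in all; 0.15 to 0.31 kg. Point: its centre, 27 mm above its underside; z up
- laid_0_mid (a point): centre (27 mm above its underside) of a kit box of the same make that may lie in outline 0 already; None when absent
- laid_1_mid (a point): centre (27 mm above its underside) of a kit box of the same make that may lie in outline 1 already; None when absent
- laid_2_mid (a point): centre (27 mm above its underside) of a kit box of the same make that may lie in outline 2 already; None when absent
- laid_3_mid (a point): centre (27 mm above its underside) of a kit box of the same make that may lie in outline 3 already; None when absent
- laid_4_mid (a point): centre (27 mm above its underside) of a kit box of the same make that may lie in outline 4 already; None when absent
- sample_bottle: glass sample bottle, bystander, 58 mm across, 103 high
Things that resemble listed ones, but are neither listed nor needed, are in the scene too. Leave any purple look-alike of the part that bears laid_1_mid alone. Leave any green look-alike of the part that bears laid_3_mid alone.

How it is judged:
On the way, in this order (a step that is already met when the one before it is completed fails the run):
1. the T-handle has popped out of the shut lid (value of joint t_pop above 0.018 m and value of joint lid below 0.01 m), for 0.2 s.
2. the handle is turned and the lid slid open (value of joint t_handle above 0.7 rad and value of joint lid above 0.185 m), for 0.2 s.
At the end, for the whole second after the job is handed in: Each of the five outlines holds a level kit box, centre within 9 mm and long side within 0.12 rad; spare boxes stand level in the chest's well; all at rest; lid shut within 6 mm, T-handle turned back within 0.12 rad and home within 4 mm (((distance between kit_0_mid and place_0 below 0.009 m and angle between the x axis of kit_0_mid and the x axis of slab, either way round below 0.12 rad) or (distance between kit_1_mid and place_0 below 0.009 m and angle between the x axis of kit_1_mid and the x axis of slab, either way round below 0.12 rad) or (distance between kit_2_mid and place_0 below 0.009 m and angle between the x axis of kit_2_mid and the x axis of slab, either way round below 0.12 rad) or (distance between kit_3_mid and place_0 below 0.009 m and angle between the x axis of kit_3_mid and the x axis of slab, either way round below 0.12 rad) or (distance between laid_0_mid and place_0 below 0.009 m and angle between the x axis of laid_0_mid and the x axis of slab, either way round below 0.12 rad) or (distance between laid_1_mid and place_0 below 0.009 m and angle between the x axis of laid_1_mid and the x axis of slab, either way round below 0.12 rad) or (distance between laid_2_mid and place_0 below 0.009 m and angle between the x axis of laid_2_mid and the x axis of slab, either way round below 0.12 rad) or (distance between laid_3_mid and place_0 below 0.009 m and angle between the x axis of laid_3_mid and the x axis of slab, either way round below 0.12 rad) or (distance between laid_4_mid and place_0 below 0.009 m and angle between the x axis of laid_4_mid and the x axis of slab, either way round below 0.12 rad)) and ((distance between kit_0_mid and place_1 below 0.009 m and angle between the x axis of kit_0_mid and the x axis of slab, either way round below 0.12 rad) or (distance between kit_1_mid and place_1 below 0.009 m and angle between the x axis of kit_1_mid and the x axis of slab, either way round below 0.12 rad) or (distance between kit_2_mid and place_1 below 0.009 m and angle between the x axis of kit_2_mid and the x axis of slab, either way round below 0.12 rad) or (distance between kit_3_mid and place_1 below 0.009 m and angle between the x axis of kit_3_mid and the x axis of slab, either way round below 0.12 rad) or (distance between laid_0_mid and place_1 below 0.009 m and angle between the x axis of laid_0_mid and the x axis of slab, either way round below 0.12 rad) or (distance between laid_1_mid and place_1 below 0.009 m and angle between the x axis of laid_1_mid and the x axis of slab, either way round below 0.12 rad) or (distance between laid_2_mid and place_1 below 0.009 m and angle between the x axis of laid_2_mid and the x axis of slab, either way round below 0.12 rad) or (distance between laid_3_mid and place_1 below 0.009 m and angle between the x axis of laid_3_mid and the x axis of slab, either way round below 0.12 rad) or (distance between laid_4_mid and place_1 below 0.009 m and angle between the x axis of laid_4_mid and the x axis of slab, either way round below 0.12 rad)) and ((distance between kit_0_mid and place_2 below 0.009 m and angle between the x axis of kit_0_mid and the x axis of slab, either way round below 0.12 rad) or (distance between kit_1_mid and place_2 below 0.009 m and angle between the x axis of kit_1_mid and the x axis of slab, either way round below 0.12 rad) or (distance between kit_2_mid and place_2 below 0.009 m and angle between the x axis of kit_2_mid and the x axis of slab, either way round below 0.12 rad) or (distance between kit_3_mid and place_2 below 0.009 m and angle between the x axis of kit_3_mid and the x axis of slab, either way round below 0.12 rad) or (distance between laid_0_mid and place_2 below 0.009 m and angle between the x axis of laid_0_mid and the x axis of slab, either way round below 0.12 rad) or (distance between laid_1_mid and place_2 below 0.009 m and angle between the x axis of laid_1_mid and the x axis of slab, either way round below 0.12 rad) or (distance between laid_2_mid and place_2 below 0.009 m and angle between the x axis of laid_2_mid and the x axis of slab, either way round below 0.12 rad) or (distance between laid_3_mid and place_2 below 0.009 m and angle between the x axis of laid_3_mid and the x axis of slab, either way round below 0.12 rad) or (distance between laid_4_mid and place_2 below 0.009 m and angle between the x axis of laid_4_mid and the x axis of slab, either way round below 0.12 rad)) and ((distance between kit_0_mid and place_3 below 0.009 m and angle between the x axis of kit_0_mid and the y axis of slab, either way round below 0.12 rad) or (distance between kit_1_mid and place_3 below 0.009 m and angle between the x axis of kit_1_mid and the y axis of slab, either way round below 0.12 rad) or (distance between kit_2_mid and place_3 below 0.009 m and angle between the x axis of kit_2_mid and the y axis of slab, either way round below 0.12 rad) or (distance between kit_3_mid and place_3 below 0.009 m and angle between the x axis of kit_3_mid and the y axis of slab, either way round below 0.12 rad) or (distance between laid_0_mid and place_3 below 0.009 m and angle between the x axis of laid_0_mid and the y axis of slab, either way round below 0.12 rad) or (distance between laid_1_mid and place_3 below 0.009 m and angle between the x axis of laid_1_mid and the y axis of slab, either way round below 0.12 rad) or (distance between laid_2_mid and place_3 below 0.009 m and angle between the x axis of laid_2_mid and the y axis of slab, either way round below 0.12 rad) or (distance between laid_3_mid and place_3 below 0.009 m and angle between the x axis of laid_3_mid and the y axis of slab, either way round below 0.12 rad) or (distance between laid_4_mid and place_3 below 0.009 m and angle between the x axis of laid_4_mid and the y axis of slab, either way round below 0.12 rad)) and ((distance between kit_0_mid and place_4 below 0.009 m and angle between the x axis of kit_0_mid and the y axis of slab, either way round below 0.12 rad) or (distance between kit_1_mid and place_4 below 0.009 m and angle between the x axis of kit_1_mid and the y axis of slab, either way round below 0.12 rad) or (distance between kit_2_mid and place_4 below 0.009 m and angle between the x axis of kit_2_mid and the y axis of slab, either way round below 0.12 rad) or (distance between kit_3_mid and place_4 below 0.009 m and angle between the x axis of kit_3_mid and the y axis of slab, either way round below 0.12 rad) or (distance between laid_0_mid and place_4 below 0.009 m and angle between the x axis of laid_0_mid and the y axis of slab, either way round below 0.12 rad) or (distance between laid_1_mid and place_4 below 0.009 m and angle between the x axis of laid_1_mid and the y axis of slab, either way round below 0.12 rad) or (distance between laid_2_mid and place_4 below 0.009 m and angle between the x axis of laid_2_mid and the y axis of slab, either way round below 0.12 rad) or (distance between laid_3_mid and place_4 below 0.009 m and angle between the x axis of laid_3_mid and the y axis of slab, either way round below 0.12 rad) or (distance between laid_4_mid and place_4 below 0.009 m and angle between the x axis of laid_4_mid and the y axis of slab, either way round below 0.12 rad)) and ((horizontal distance between kit_0_mid and slab below 0.11 m and height (world z) of kit_0_mid below 0.058 m) or (horizontal distance between kit_0_mid and chest below 0.1 m and height (world z) of kit_0_mid below 0.045 m)) and ((horizontal distance between kit_1_mid and slab below 0.11 m and height (world z) of kit_1_mid below 0.058 m) or (horizontal distance between kit_1_mid and chest below 0.1 m and height (world z) of kit_1_mid below 0.045 m)) and ((horizontal distance between kit_2_mid and slab below 0.11 m and height (world z) of kit_2_mid below 0.058 m) or (horizontal distance between kit_2_mid and chest below 0.1 m and height (world z) of kit_2_mid below 0.045 m)) and ((horizontal distance between kit_3_mid and slab below 0.11 m and height (world z) of kit_3_mid below 0.058 m) or (horizontal distance between kit_3_mid and chest below 0.1 m and height (world z) of kit_3_mid below 0.045 m)) and ((horizontal distance between laid_0_mid and slab below 0.11 m and height (world z) of laid_0_mid below 0.058 m) or (horizontal distance between laid_0_mid and chest below 0.1 m and height (world z) of laid_0_mid below 0.045 m)) and ((horizontal distance between laid_1_mid and slab below 0.11 m and height (world z) of laid_1_mid below 0.058 m) or (horizontal distance between laid_1_mid and chest below 0.1 m and height (world z) of laid_1_mid below 0.045 m)) and ((horizontal distance between laid_2_mid and slab below 0.11 m and height (world z) of laid_2_mid below 0.058 m) or (horizontal distance between laid_2_mid and chest below 0.1 m and height (world z) of laid_2_mid below 0.045 m)) and ((horizontal distance between laid_3_mid and slab below 0.11 m and height (world z) of laid_3_mid below 0.058 m) or (horizontal distance between laid_3_mid and chest below 0.1 m and height (world z) of laid_3_mid below 0.045 m)) and ((horizontal distance between laid_4_mid and slab below 0.11 m and height (world z) of laid_4_mid below 0.058 m) or (horizontal distance between laid_4_mid and chest below 0.1 m and height (world z) of laid_4_mid below 0.045 m)) and angle between each of kit_0_mid, kit_1_mid, kit_2_mid, kit_3_mid, laid_0_mid, laid_1_mid, laid_2_mid, laid_3_mid, laid_4_mid's own z axis and vertical below 0.08 rad and linear speed of each of kit_0, kit_1, kit_2, kit_3, laid_0, laid_1, laid_2, laid_3, laid_4 below 0.02 m/s and value of joint lid below 0.006 m and value of joint t_handle below 0.12 rad and value of joint t_pop below 0.004 m); the robot touches nothing.
It fails at once if the sample bottle is knocked away (more than 30 mm) or over (distance of sample_bottle from where it was at the start of the episode above 0.03 m or angle between sample_bottle's own z axis and vertical above 0.4 rad).
Of laid_0, laid_1, laid_2, laid_3, laid_4 only 1 to 2 are there at a start; the rules pass over those that are not, and their reading is None.
At some moment in a run one of kit_0, kit_1, kit_2, kit_3 may be knocked a few centimetres aside while the robot is not near it.
Once in a run the grip may slacken for a moment while it holds something.
It also fails if it takes over 210 s, if anything falls off the work surface, if the arm or the gripper's body presses on something with over 40 N, if the wrist force passes 120 N, or if a joint passes its speed limit or range.

## Working session

There is one attempt and no reset: what is moved stays moved. The work goes in short steps, Python scripts to look and compute and a shell command to move; the robot and the scene stay as the last step left them, time stands still between calls to the robot, and variables do not carry over. Pictures are saved under pics/ and viewed, and the job is handed in when it is done.

```bash
ls; mkdir -p pics
python3 - <<'E'
from station import robot, eyes, models
import cv2
s=robot.sense(); print({k:s[k] for k in ['time','tcp_pos','eef_rot','ft_force','grip_width']}, robot.pinch_z)
for n in ['scene','top']:
    im=eyes.capture(n); cv2.imwrite(f'pics/{n}0.png',im)
    c=eyes.camera_model(n); print(n,c['mtx'],c['cam_to_world'])
E
```

```text
pics
{'time': 0.0, 'tcp_pos': array([0.15744958, 0.52633346, 0.23045293]), 'eef_rot': array([ 0.70027692, -0.10262321,  0.10228395, -0.69901266]), 'ft_force': array([-0.53339201,  1.44259591,  0.22356273]), 'grip_width': 0.08558200247000748} 0.0187
scene [[474.46427273   0.         280.2357441 ]
 [  0.         474.46427273 216.89708227]
 [  0.           0.           1.        ]] [[ 0.6007007  -0.60633654  0.5210707  -0.37498503]
 [-0.79942075 -0.46307443  0.3827382  -0.85480851]
 [ 0.00922636 -0.64646584 -0.76288715  1.31103976]
 [ 0.          0.          0.          1.        ]]
top [[426.69674337   0.         284.63170311]
 [  0.         426.69674337 209.53839951]
 [  0.           0.           1.        ]] [[-0.00775844 -0.98876508  0.14927636  0.26865219]
 [-0.99996611  0.00726015 -0.00388269 -0.24687227]
 [ 0.0027553  -0.14930143 -0.98878789  1.2441886 ]
 [ 0.          0.          0.          1.        ]]
```

View pics/scene0.png

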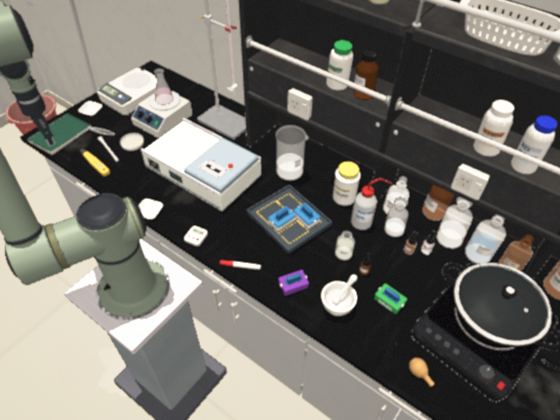

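View pics/top0.png

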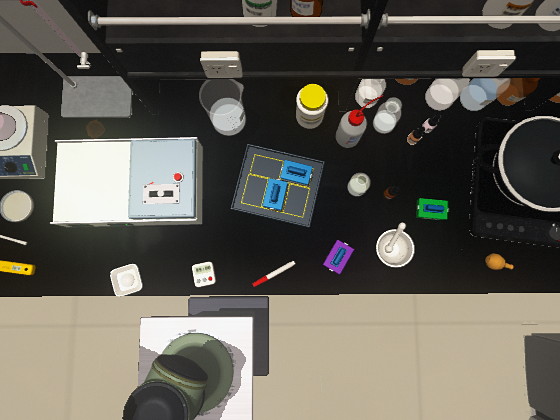

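```bash
cat > h.py <<'E'
from station import robot, eyes, models
import numpy as np, cv2
from scipy.spatial.transform import Rotation as R
def ray(cam,uv):
    c=eyes.camera_model(cam);K=np.array(c['mtx']);T=np.array(c['cam_to_world'])
    d=T[:3,:3]@np.linalg.solve(K,np.array([uv[0],uv[1],1.]));return T[:3,3],d
def onz(cam,uv,z):
    o,d=ray(cam,uv);return (o+d*(z-o[2])/d[2])
def proj(cam,p):
    c=eyes.camera_model(cam);K=np.array(c['mtx']);T=np.linalg.inv(np.array(c['cam_to_world']))
    q=K@(T[:3,:3]@np.array(p)+T[:3,3]);return q[:2]/q[2]
def cap(cam,name,box=None,f=1):
    im=eyes.capture(cam)
    if box: im=im[box[1]:box[3],box[0]:box[2]]
    if f!=1: im=cv2.resize(im,None,fx=f,fy=f,interpolation=cv2.INTER_CUBIC)
    cv2.imwrite('pics/'+name,im)
def st():
    s=robot.sense();r=R.from_quat(s['eef_rot']);
    print('t',round(s['time'],2),'tcp',np.round(s['tcp_pos'],4),'F',np.round(s['ft_force'],1),'w',round(s['grip_width'],4));print(np.round(r.as_matrix(),3))
    return s,r
E
python3 - <<'E'
from h import *
st()
im=cv2.imread('pics/top0.png')
cv2.imwrite('pics/t0a.png',cv2.resize(im[125:235,45:210],None,fx=4.8,fy=4.8,interpolation=cv2.INTER_CUBIC))
cv2.imwrite('pics/t0b.png',cv2.resize(im[135:235,220:380],None,fx=4.8,fy=4.8,interpolation=cv2.INTER_CUBIC))
eyes.capture('top')
for n in ['chest','slab','t_bar','release_top','laid_0_mid','sample_bottle','lid','place_1']:
    for l in models.place_of('top',n)[:4]: 
        print(n,round(l['p'],2),np.round(np.array(l['point'])*[560,420],1))
eyes.capture('scene')
for n in ['chest','slab','t_bar','release_top','laid_0_mid','sample_bottle','lid']:
    for l in models.place_of('scene',n)[:4]: 
        print('s',n,round(l['p'],2),np.round(np.array(l['point'])*[560,420],1))
E
```

```text
t 0.1 tcp [0.1575 0.5264 0.2306] F [ 0.  -0.3  0.2] w 0.0851
[[ 0.958 -0.001  0.287]
 [-0.287 -0.001  0.958]
 [-0.    -1.    -0.002]]
chest 0.88 [170.9 180.7]
slab 0.89 [280.1 185.4]
t_bar 0.46 [159.4 192.7]
laid_0_mid 0.24 [262.2 166.1]
sample_bottle 0.58 [357.2 189.2]Traceback (most recent call last):
  File "<stdin>", line 8, in <module>
ValueError: it knows: chest, kit_0_mid, kit_1_mid, kit_2_mid, kit_3_mid, laid_0_mid, laid_1_mid, laid_2_mid, laid_3_mid, laid_4_mid, place, release_top, sample_bottle, slab, t_bar
```

View pics/t0a.png

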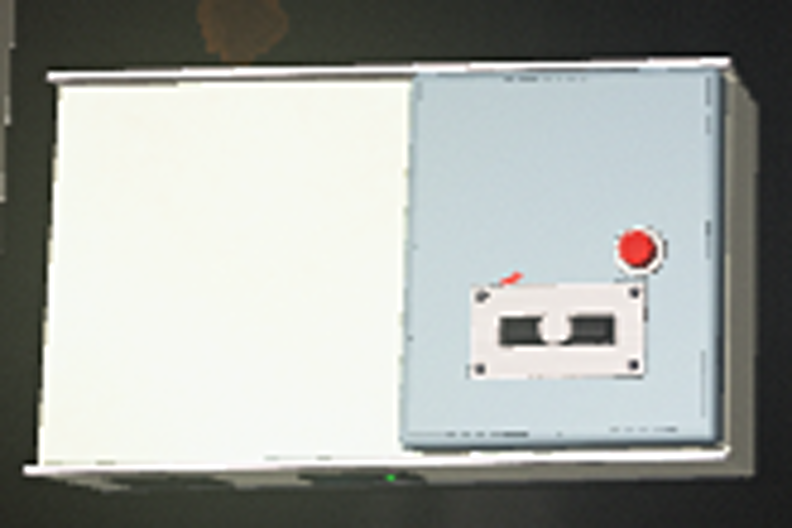

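View pics/t0b.png

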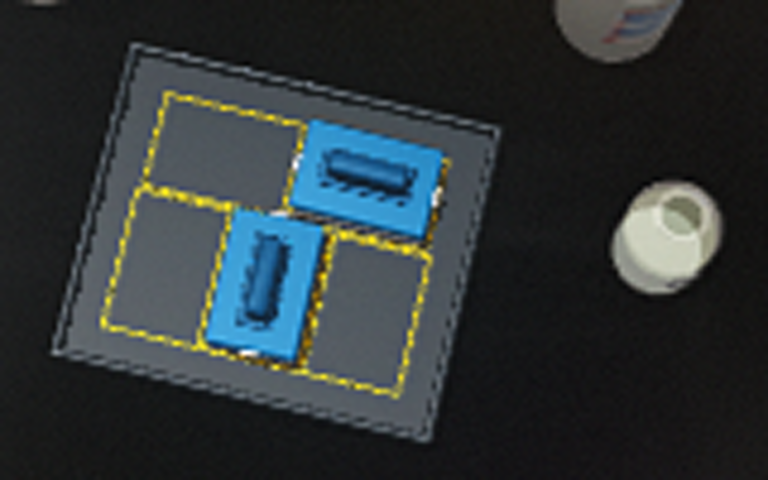

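Run:
```python
from h import *
eyes.capture('scene')
for n in ['chest','slab','t_bar','release_top','laid_1_mid','laid_3_mid','sample_bottle','place']:
    for l in models.place_of('scene',n)[:4]: 
        print('s',n,round(l['p'],2),np.round(np.array(l['point'])*[560,420],1))
im=eyes.capture('scene')
cv2.imwrite('pics/s0a.png',cv2.resize(im[115:260,135:340],None,fx=3.9,fy=3.9,interpolation=cv2.INTER_CUBIC))
```

```text
s chest 0.69 [224.7 182.9]
s slab 0.58 [290.  220.7]
s t_bar 0.39 [214.8 170.4]
s release_top 0.58 [230.8 165.2]
s release_top 0.33 [343.8 252.7]
s laid_1_mid 0.77 [279.2 213.3]
s laid_1_mid 0.76 [288.7 277. ]
s laid_3_mid 0.93 [302.7 217.2]
s laid_3_mid 0.85 [392.1 296.5]
s sample_bottle 0.89 [344.5 252.6]
s sample_bottle 0.16 [303.7 215.8]
s place 0.98 [289.  199.1]
s place 0.93 [291.8 227.8]
s place 0.82 [269.  206.8]
s place 0.66 [283.5 216.8]
```

View pics/s0a.png

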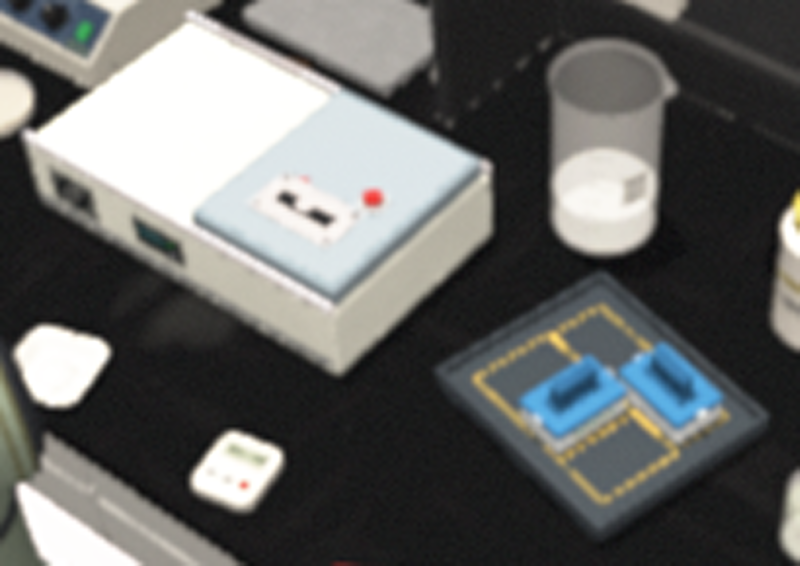

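Run:
```python
from h import *
A=lambda p:np.array(p)/4.8+[45,125]
B=lambda p:np.array(p)/4.8+[220,135]
print('lid');L=[onz('top',A(p),.105)[:2] for p in [(413,72),(722,70),(720,440),(403,447)]];print(np.round(L,4),np.mean(L,0))
bar=onz('top',A((557,330)),.110);but=onz('top',A((637,248)),.116);print('bar',bar,'but',but)
P=[onz('top',A(p),.107)[:2] for p in [(472,283),(645,285),(642,378),(470,374)]];print('plate',np.round(P,4),np.mean(P,0))
H=[onz('top',A(p),.09)[:2] for p in [(48,75),(728,63),(728,456),(25,470)]];print('rail',np.round(H,4))
S=[onz('top',B(p),.032)[:2] for p in [(133,43),(498,128),(432,440),(53,352)]];S=np.array(S);print('slab',np.round(S,4),S.mean(0))
for a,b in [(0,1),(1,2),(2,3),(3,0)]: v=S[a]-S[b];print(np.linalg.norm(v),np.degrees(np.arctan2(v[1],v[0])))
# scene checks
C=lambda p:np.array(p)/3.9+[135,115]
print('scene slab',np.round([onz('scene',C(p),.032)[:2] for p in [(603,272),(768,418),(603,537),(437,372)]],4))
print('scene but',onz('scene',C((374,198)),.116),'bar',onz('scene',C((304,207)),.110))
```

```text
lid
[[ 0.6382  0.1719]
 [ 0.6382 -0.006 ]
 [ 0.423  -0.0099]
 [ 0.4204  0.1675]] [0.52994467 0.08084054]
bar [0.48545917 0.08216313 0.11      ] but [0.53097121 0.03706605 0.116     ]
plate [[0.5134 0.1321]
 [0.5116 0.0342]
 [0.4582 0.0343]
 [0.4612 0.131 ]] [0.48612161 0.08289294]
rail [[ 0.6427  0.39  ]
 [ 0.6473 -0.0063]
 [ 0.4158 -0.0116]
 [ 0.4108  0.3862]]
slab [[ 0.6475 -0.1446]
 [ 0.5923 -0.3671]
 [ 0.4016 -0.3237]
 [ 0.4563 -0.0977]] [ 0.52443911 -0.23326048]
0.22924249734724164 76.0834605397789
0.1955675109211303 -12.815548896345279
0.2325326474460787 -103.59026202148212
0.19685614655244668 166.2206626036236
scene slab [[ 0.6463 -0.1461]
 [ 0.5892 -0.3717]
 [ 0.3929 -0.3315]
 [ 0.4511 -0.1006]]
scene but [0.52698555 0.03308827 0.116     ] bar [0.48277916 0.08126131 0.11      ]
```

```bash
python3 -m creep '[0,0,0,0,-8.8,0,0, 0,0,0,0,-8.8,0,0]'; python3 -m creep '[0.0365,0,-0.0495,0,0,0,0, 0.0365,0,-0.0495,0,0,0,0, 0.0365,0,-0.0495,0,0,0,0, 0.0365,0,-0.0495,0,0,0,0, 0.0365,0,-0.0495,0,0,0,0, 0.0365,0,-0.0495,0,0,0,0, 0.0365,0,-0.0495,0,0,0,0, 0.0365,0,-0.0495,0,0,0,0, 0.0365,0,-0.0495,0,0,0,0, 0.0365,0,-0.0495,0,0,0,0]'; python3 -c "
from h import *
st()"
```

```text
time: 1.2
tcp_pos: [0.1577, 0.5269, 0.2313]
eef_rot: [-0.707, -0.008, 0.008, 0.707]
ft_force: [0.4, -0.8, 0.3]
grip_width: 0.0516
time: 2.45
tcp_pos: [0.5319, 0.0361, 0.2315]
eef_rot: [-0.707, -0.006, 0.005, 0.707]
ft_force: [1.3, 0.2, 0.3]
grip_width: -0.0001
t 2.45 tcp [0.5319 0.0361 0.2315] F [1.3 0.2 0.3] w -0.0001
[[ 1.     0.001 -0.016]
 [ 0.016  0.     1.   ]
 [ 0.001 -1.     0.   ]]
```

```bash
python3 -m creep '[0,0.03,0,0,0,0,0, 0,0.03,0,0,0,0,0, 0,0.03,0.001,0,0,0,0, 0,0,0,0,0,0,0]'; python3 -c "
from h import *
st();cap('top','t1.png',(100,120,220,240),5)
cap('scene','s1.png',(180,130,280,205),7)"
```

```text
time: 2.95
tcp_pos: [0.5288, 0.039, 0.1394]
eef_rot: [-0.707, -0.004, 0.007, 0.707]
ft_force: [-0.3, -0.3, -0.4]
grip_width: 0.0002
t 2.95 tcp [0.5288 0.039  0.1394] F [-0.3 -0.3 -0.4] w 0.0002
[[ 1.    -0.005 -0.016]
 [ 0.016  0.     1.   ]
 [-0.005 -1.     0.   ]]
```

View pics/s1.png

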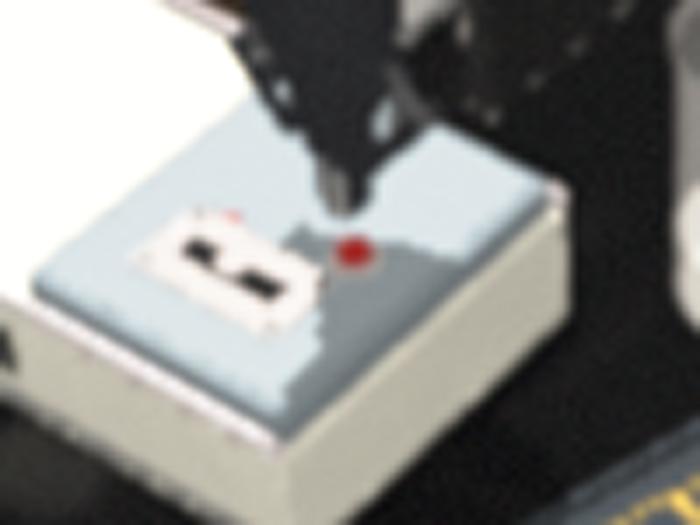

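View pics/t1.png

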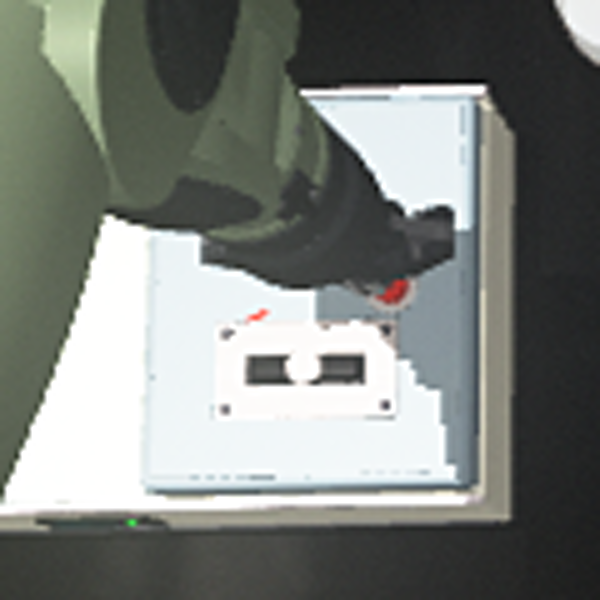

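```bash
python3 -c "
from h import *
print(proj('scene',(0.5288,.039,.1394)),proj('scene',(.531,.0375,.116)))"
python3 -m creep '[0.002,0.012,-0.001,0,0,0,0, 0,0.012,0,0,0,0,0, 0,0,0,0,0,0,0]';python3 -m creep '[0,0.004,0,0,0,0,0, 0,0,0,0,0,0,0]'
```

```text
[229.52344443 160.0587891 ] [230.69881515 164.65003674]
time: 3.42
tcp_pos: [0.5322, 0.038, 0.1164]
eef_rot: [-0.707, -0.005, 0.006, 0.707]
ft_force: [-0.7, 0.0, 0.2]
grip_width: -0.0001
time: 3.68
tcp_pos: [0.5327, 0.038, 0.1132]
eef_rot: [-0.707, -0.006, 0.006, 0.707]
ft_force: [0.5, 0.1, 0.1]
grip_width: 0.0002
```

```bash
python3 -m creep '[0,0.003,0,0,0,0,0, 0,0,0,0,0,0,0]';python3 -m creep '[0,0.002,0,0,0,0,0, 0,0,0,0,0,0,0]';python3 -m creep '[0,0.002,0,0,0,0,0, 0,0,0,0,0,0,0]'
```

```text
time: 3.92
tcp_pos: [0.533, 0.038, 0.1106]
eef_rot: [0.707, 0.006, -0.006, -0.707]
ft_force: [-0.6, 0.6, 3.9]
grip_width: -0.0001
time: 4.18
tcp_pos: [0.5331, 0.038, 0.1099]
eef_rot: [0.707, 0.006, -0.005, -0.707]
ft_force: [-5.0, -0.1, 14.3]
grip_width: -0.0002
time: 4.42
tcp_pos: [0.5331, 0.038, 0.1096]
eef_rot: [0.707, 0.007, -0.005, -0.707]
ft_force: [-10.4, 1.0, 28.8]
grip_width: 0.0001
```

```bash
python3 -m creep '[0,-0.02,0,0,0,0,0, 0,-0.04,0,0,0,0,0, 0,-0.04,-0.03,0,0,0,0.085, 0,-0.02,-0.05,0,0,0,0.085,0,0,-0.05,0,0,0,0.085,0,0,0,0,0,0,0.085]'; python3 -c "
from h import *
st()
cap('scene','s2.png',(180,120,290,205),7)"
```

```text
time: 5.18
tcp_pos: [0.5351, -0.0951, 0.2263]
eef_rot: [0.707, 0.004, -0.004, -0.707]
ft_force: [0.0, -0.2, -0.1]
grip_width: 0.0724
t 5.17 tcp [ 0.5351 -0.0951  0.2263] F [ 0.  -0.2 -0.1] w 0.0724
[[ 1.     0.001 -0.011]
 [ 0.011 -0.001  1.   ]
 [ 0.001 -1.    -0.001]]
```

View pics/s2.png

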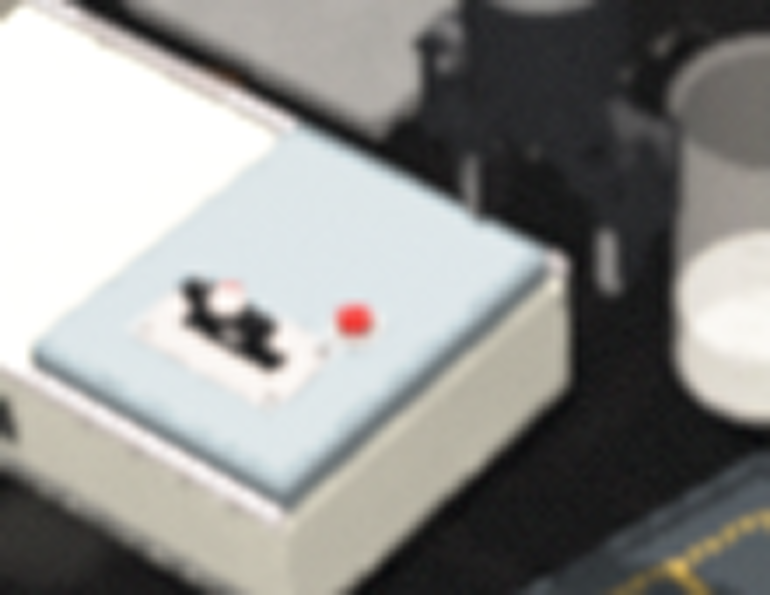

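```bash
python3 -c "
from h import *
print(onz('scene',(212.9,162.3),.134), robot.sense()['joint_positions'])
print(proj('scene',(.4855,.0822,.134)),proj('scene',(.53,.0375,.115)))
im=eyes.capture('top');cv2.imwrite('pics/t2.png',cv2.resize(im[120:240,100:220],None,fx=5,fy=5,interpolation=2))"
```

```text
[0.48772149 0.08278338 0.134     ] [-3.08930843e-01  3.16698044e-01 -2.20227214e-01  1.03426836e+00
  2.64080275e-04 -3.22237567e-01]
[212.60388939 162.70580437] [230.53804684 165.00183931]
```

View pics/t2.png

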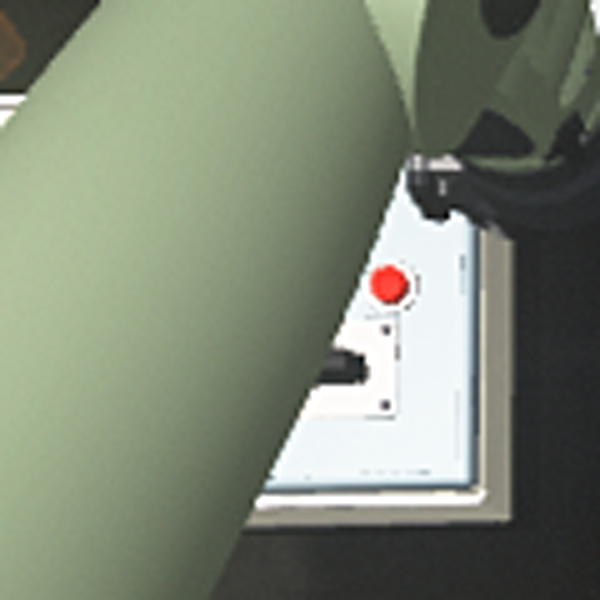

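```bash
python3 -m creep '[-0.0118,0,0.0445,0,0,0,0.085, -0.0118,0,0.0445,0,0,0,0.085, -0.0118,0,0.0445,0,0,0,0.085, -0.0118,0,0.0445,0,0,0,0.085]'; python3 -m creep '[0,0,0,0,10,0,0.085, 0,0,0,0,10,0,0.085, 0,0,0,0,10,0,0.085, 0,0,0,0,10,0,0.085, 0,0,0,0,10,0,0.085, 0,0,0,0,10,0,0.085, 0,0,0,0,10,0,0.085, 0,0,0,0,10,0,0.085, 0,0,0,0,10,0,0.085, 0,0,0,0,0,0,0.085]'; python3 -c "
from h import *
st()"
```

```text
time: 5.78
tcp_pos: [0.4835, 0.0879, 0.226]
eef_rot: [-0.707, -0.006, 0.007, 0.707]
ft_force: [1.0, 0.6, -0.1]
grip_width: 0.0849
time: 7.02
tcp_pos: [0.4841, 0.0864, 0.226]
eef_rot: [0.505, -0.495, 0.495, -0.505]
ft_force: [-0.2, 0.5, 0.2]
grip_width: 0.0853
t 7.03 tcp [0.4841 0.0864 0.226 ] F [-0.2  0.5  0.2] w 0.0853
[[ 0.02  -0.001  1.   ]
 [-1.     0.     0.02 ]
 [-0.    -1.    -0.001]]
```

```bash
python3 -m creep '[0.0045,0.03,0.002,0,0,0,0.085, 0,0.03,0,0,0,0,0.085, 0,0.03,0,0,0,0,0.085, 0,0.018,0,0,0,0,0.085, 0,0,0,0,0,0,0.085, 0,0,0,0,0,0,0.085]';  python3 -c "
from h import *
st()
cap('scene','s3.png',(180,120,290,205),7)"
```

```text
time: 7.78
tcp_pos: [0.4872, 0.0811, 0.1189]
eef_rot: [-0.504, 0.495, -0.496, 0.505]
ft_force: [0.4, 1.1, -0.2]
grip_width: 0.0851
t 7.78 tcp [0.4872 0.0811 0.1189] F [ 0.4  1.1 -0.2] w 0.0851
[[ 0.018  0.001  1.   ]
 [-1.     0.     0.018]
 [-0.    -1.     0.001]]
```

View pics/s3.png

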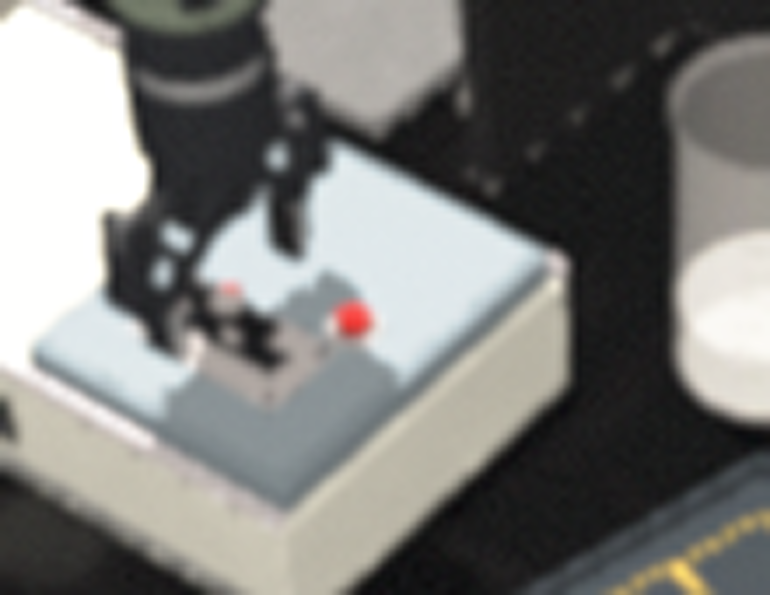

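```bash
python3 -m creep '[0,0.003,0,0,0,0,0.03, 0,0,0,0,0,0,0.03, 0,0,0,0,0,0,0.01,0,0,0,0,0,0,0,0,0,0,0,0,0,0,0,0,0,0,0,0,0]';  python3 -c "
from h import *
st()"
```

```text
time: 8.57
tcp_pos: [0.4861, 0.0807, 0.1152]
eef_rot: [0.504, -0.496, 0.496, -0.504]
ft_force: [-1.9, 0.3, 3.3]
grip_width: 0.0122
t 8.57 tcp [0.4861 0.0807 0.1152] F [-1.9  0.3  3.3] w 0.0122
[[ 0.016 -0.001  1.   ]
 [-1.    -0.     0.016]
 [ 0.    -1.    -0.001]]
```

```bash
python3 -m creep '[0,0,0,0,-10,0,0,0,0,0,0,-10,0,0,0,0,0,0,-10,0,0,0,0,0,0,-10,0,0,0,0,0,0,-10,0,0,0,0,0,0,-10,0,0,0,0,0,0,-10,0,0,0,0,0,0,-10,0,0,0,0,0,0,-10,0,0,0,0,0,0,0,0,0]';  python3 -c "
from h import *
st()"
```

```text
time: 9.82
tcp_pos: [0.4873, 0.0819, 0.1155]
eef_rot: [-0.706, -0.006, 0.005, 0.708]
ft_force: [-0.1, 6.0, 3.2]
grip_width: 0.0127
t 9.82 tcp [0.4873 0.0819 0.1155] F [-0.1  6.   3.2] w 0.0127
[[ 1.     0.001 -0.015]
 [ 0.015  0.003  1.   ]
 [ 0.001 -1.     0.003]]
```

```bash
python3 -m creep '[0,0,0.01,0,0,0,0,0,0,0.02,0,0,0,0,0,0,0.025,0,0,0,0,0,0,0.025,0,0,0,0,0,0,0.025,0,0,0,0,0,0,0.025,0,0,0,0]';  python3 -c "
from h import *
st()"
```

```text
time: 10.58
tcp_pos: [0.4852, 0.2109, 0.1154]
eef_rot: [0.708, 0.005, -0.004, -0.706]
ft_force: [0.3, -1.8, 2.7]
grip_width: 0.0124
t 10.57 tcp [0.4852 0.2109 0.1154] F [ 0.3 -1.8  2.7] w 0.0124
[[ 1.     0.001 -0.014]
 [ 0.014 -0.003  1.   ]
 [ 0.001 -1.    -0.003]]
```

```bash
python3 -m creep '[0,0,0.025,0,0,0,0,0,0,0.025,0,0,0,0,0,0,0.02,0,0,0,0,0,0,0.005,0,0,0,0,0,0,0,0,0,0,0]';  python3 -c "
from h import *
st()"
```

```text
time: 11.2
tcp_pos: [0.4839, 0.2864, 0.1155]
eef_rot: [-0.707, -0.006, 0.005, 0.707]
ft_force: [1.4, 2.0, 2.9]
grip_width: 0.0123
t 11.2 tcp [0.4839 0.2864 0.1155] F [1.4 2.  2.9] w 0.0123
[[ 1.     0.001 -0.016]
 [ 0.016  0.001  1.   ]
 [ 0.001 -1.     0.001]]
```

```bash
python3 -m creep '[0,0,0.002,0,0,0,0,0,0,0,0,0,0,0,0,0,0,0,0,0,0]'; python3 -m creep '[0,0,0,0,0,0,0.085,0,0,0,0,0,0,0.085,0,0,0,0,0,0,0.085,0,0,0,0,0,0,0.085,0,-0.03,0,0,0,0,0.085,0,-0.05,0,0,0,0,0.085,0,-0.05,0,0,0,0,0.085,0,-0.03,0,0,0,0,0.085,0,0,0,0,0,0,0.085]';  python3 -c "
from h import *
st()
cap('scene','s4.png',(100,100,380,310),2.8);cap('top','t4.png',(40,110,400,270),2.2)"
```

```text
time: 11.58
tcp_pos: [0.4839, 0.2872, 0.1154]
eef_rot: [0.707, 0.006, -0.005, -0.707]
ft_force: [2.9, -0.9, 2.7]
grip_width: 0.0123
time: 12.7
tcp_pos: [0.4836, 0.2882, 0.277]
eef_rot: [-0.706, -0.006, 0.005, 0.708]
ft_force: [-0.7, -0.5, -0.9]
grip_width: 0.0849
t 12.7 tcp [0.4836 0.2882 0.277 ] F [-0.7 -0.5 -0.9] w 0.0849
[[ 1.     0.002 -0.017]
 [ 0.017  0.002  1.   ]
 [ 0.002 -1.     0.002]]
```

View pics/s4.png

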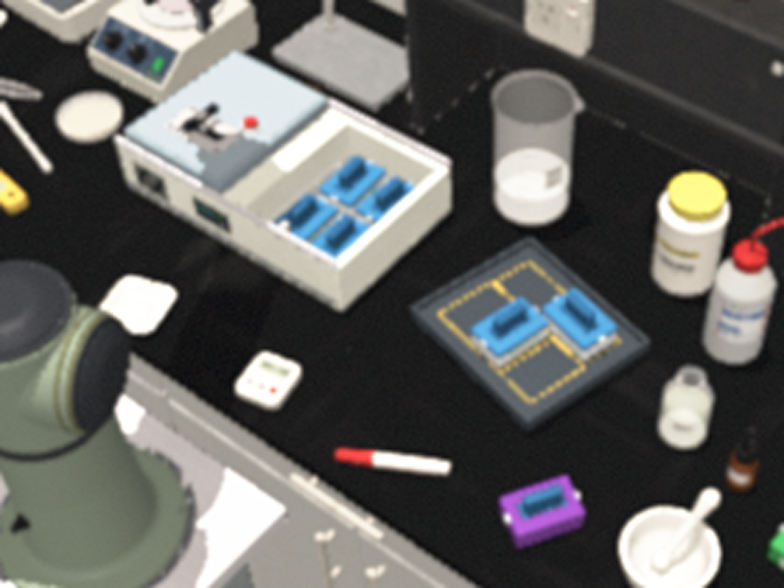

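View pics/t4.png

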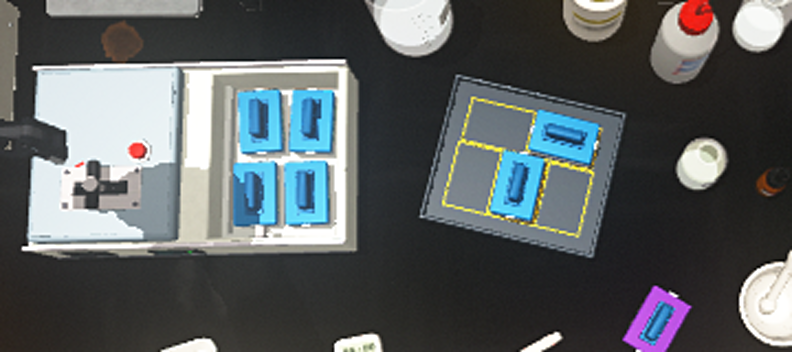

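Run:
```python
from h import *
im=eyes.capture('top');cv2.imwrite('pics/t5.png',cv2.resize(im[140:220,130:210],None,fx=7.5,fy=7.5,interpolation=2))
for i in range(1):
    for l in models.place_of('top','kit_0_mid'):
        p=np.array(l['point'])*[560,420]; print(round(l['p'],2),np.round(p,1),np.round(onz('top',p,.035),4),np.round(onz('top',p,.049),4))
hsv=cv2.cvtColor(im,cv2.COLOR_BGR2HSV)
m=((hsv[...,0]>95)&(hsv[...,0]<115)&(hsv[...,1]>150)&(hsv[...,2]>150)).astype('uint8')
n,l,s,c=cv2.connectedComponentsWithStats(m)
for i in range(1,n):
    if s[i,4]>60:
        cn,_=cv2.findContours((l==i).astype('uint8'),0,2);r=cv2.minAreaRect(cn[0]);print(s[i],np.round(r[0],1),np.round(r[1],1),round(r[2],1),'z38',np.round(onz('top',r[0],.038)[:2],4),'z52',np.round(onz('top',r[0],.052)[:2],4))
```

```text
0.68 [180.1 200.9] [0.4785 0.0485 0.035 ] [0.4761 0.0451 0.049 ]
0.28 [282.5 186.3] [ 0.5191 -0.246   0.035 ] [ 0.5162 -0.2461  0.049 ]
[148 151  20  29 408] [157.9 164.8] [27.8 18.6] 87.3 z38 [0.5849 0.1153] z52 [0.5812 0.1111]
[172 151  20  28 434] [181.5 164.5] [27. 19.] 90.0 z38 [0.5852 0.0468] z52 [0.5815 0.0434]
[280 160  33  25 484] [296.  171.6] [28.9 18.7] 14.0 z38 [ 0.5616 -0.2853] z52 [ 0.5582 -0.2849]
[263 178  24  32 492] [274.7 193.7] [19.1 28.9] 13.0 z38 [ 0.4971 -0.2233] z52 [ 0.4945 -0.2236]
[170 183  19  28 303] [179.  196.5] [27. 18.] 90.0 z38 [0.4908 0.0513] z52 [0.4882 0.0478]
[146 184  20  28 354] [155.5 197.5] [27. 19.] 90.0 z38 [0.4884 0.1185] z52 [0.4858 0.1143]
[428 205  16   5  64] [435.5 207. ] [ 4. 15.] 90.0 z38 [ 0.4549 -0.6838] z52 [ 0.4528 -0.6787]
[331 247  16  20 107] [338.3 256.4] [ 7.3 19. ] 29.7 z38 [ 0.3164 -0.4015] z52 [ 0.3158 -0.3997]
```

View pics/t5.png

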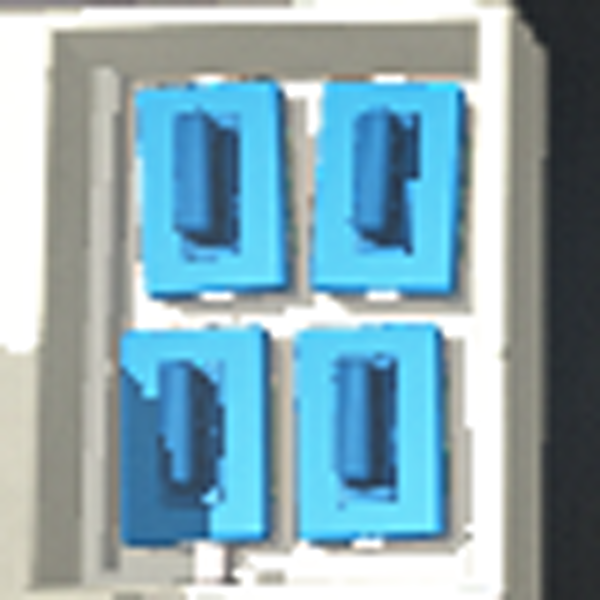

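Run:
```python
from h import *
B=lambda p:np.array(p)/4.8+[220,135]
W=np.array([onz('top',B(p),.022)[:2] for p in [(103,326),(400,395),(168,92),(447,160)]])
S=np.array([(-73,90),(-73,-90),(73,87),(73,-87)])/1000.
a=S-S.mean(0);b=W-W.mean(0)
th=np.arctan2((a[:,0]*b[:,1]-a[:,1]*b[:,0]).sum(),(a*b).sum());Rm=np.array([[np.cos(th),-np.sin(th)],[np.sin(th),np.cos(th)]])
c=W.mean(0)-Rm@S.mean(0);print('slab',np.round(c,4),np.degrees(th),np.round((W-c-S@Rm.T)*1000,1))
D=lambda p:np.array(p)/7.5+[130,140]
for n,q in dict(A=[(135,88),(278,80),(288,290),(150,298)],B=[(325,82),(466,86),(456,292),(312,290)],C=[(122,330),(265,325),(270,540),(122,545)],D=[(298,326),(440,324),(443,538),(298,540)]).items():
    P=np.array([onz('top',D(p),.038)[:2] for p in q]);x=(P[0]+P[1]-P[2]-P[3]);print(n,np.round(P.mean(0),4),np.degrees(np.arctan2(x[1],x[0])),np.linalg.norm(x)/2)
# rib tops
for n,q in dict(A=(193,170),B=(374,170),C=(178,422),D=(352,415)).items(): print(n,onz('top',D(q),.062))
for y in (-13.6,):
  t=np.radians(y);M=np.array([[np.cos(t),-np.sin(t)],[np.sin(t),np.cos(t)]])
  for i,p in enumerate([(-31,-62),(-31,0),(-31,62),(45,-45),(45,45)]): print(i,np.round([.524,-.232]+M@np.array(p)/1000,4))
```

```text
slab [ 0.5245 -0.2335] -13.821118327267383 [[-1.6  2.1]
 [-2.  -2.1]
 [ 3.1  1. ]
 [ 0.5 -1. ]]
A [0.5838 0.1138] 5.381229997465542 0.08391639005419094
B [0.5839 0.0454] -1.4823532536272424 0.0823356034544483
C [0.4871 0.1172] 2.785045218754994 0.08362616063190013
D [0.4878 0.0503] 2.059338810267904 0.0832212785000416
A [0.58476316 0.11437766 0.062     ]
B [0.58428067 0.04572414 0.062     ]
C [0.48758198 0.11637263 0.062     ]
D [0.48977841 0.05124345 0.062     ]
0 [ 0.4793 -0.285 ]
1 [ 0.4939 -0.2247]
2 [ 0.5084 -0.1644]
3 [ 0.5572 -0.2863]
4 [ 0.5783 -0.1988]
```

```bash
python3 -m creep '[0,0,0,0,2.5,0,0.04,0.0178,0,-0.04,0,0,0,0.04,0.0178,0,-0.04,0,0,0,0.04,0.0178,0,-0.04,0,0,0,0.04,0.0178,0,-0.04,0,0,0,0.04,0.0178,0,-0.04,0,0,0,0.04,0.0178,0,-0.04,0,0,0,0.04,0,0.05,0,0,0,0,0.04,0,0.05,0,0,0,0,0.04,0,0.03,0,0,0,0,0.04]'; python3 -m creep '[0,0,0,0,0,0,0.04]'; python3 -c "
from h import *
st()
cap('scene','s6.png',(180,120,290,205),7);cap('top','t6.png',(110,120,230,230),5)"
```

```text
time: 14.15
tcp_pos: [0.5808, 0.0449, 0.1409]
eef_rot: [-0.707, 0.012, -0.008, 0.707]
ft_force: [-0.5, 0.1, 0.6]
grip_width: 0.0399
time: 14.28
tcp_pos: [0.5803, 0.045, 0.1414]
eef_rot: [-0.707, 0.013, -0.007, 0.707]
ft_force: [0.2, 0.1, -0.0]
grip_width: 0.04
t 14.28 tcp [0.5803 0.045  0.1414] F [ 0.2  0.1 -0. ] w 0.04
[[ 1.    -0.008  0.027]
 [-0.027  0.001  1.   ]
 [-0.009 -1.     0.   ]]
```

View pics/s6.png

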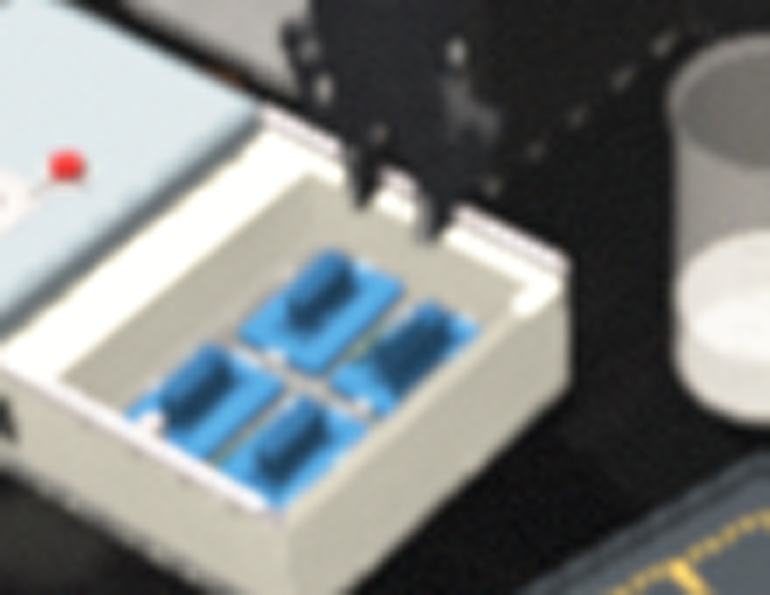

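```bash
python3 -m creep '[0.0035,0.03,0.0005,0,0,0,0.04,0,0.03,0,0,0,0,0.04,0,0.025,0,0,0,0,0.04,0,0.01,0,0,0,0,0.04,0,0,0,0,0,0,0.04]';  python3 -c "
from h import *
st()
cap('scene','s7.png',(180,120,290,205),7);cap('top','t7.png',(110,120,230,230),5)"
```

```text
time: 15.0
tcp_pos: [0.5877, 0.0453, 0.051]
eef_rot: [0.707, -0.009, 0.01, -0.707]
ft_force: [0.8, 0.1, 0.7]
grip_width: 0.0403
t 15.0 tcp [0.5877 0.0453 0.051 ] F [0.8 0.1 0.7] w 0.0403
[[ 1.     0.001  0.027]
 [-0.027 -0.     1.   ]
 [ 0.001 -1.    -0.   ]]
```

View pics/s7.png

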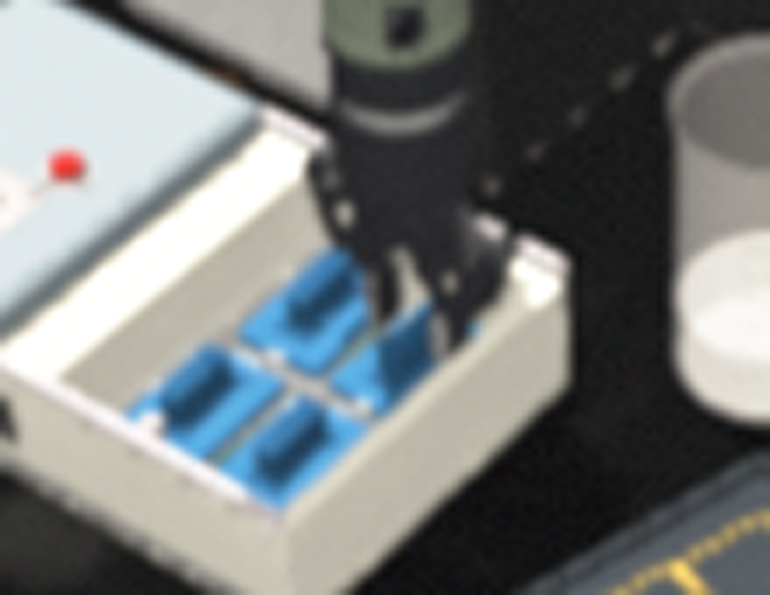

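```bash
python3 -m creep '[-0.0035,0.006,0,0,0,0,0.04,0,0,0,0,0,0,0,0,0,0,0,0,0,0,0,0,0,0,0,0,0,0,0,0,0,0,0,0,0,0,0,0,0,0,0]';  python3 -c "
from h import *
st()"
```

```text
time: 15.85
tcp_pos: [0.5836, 0.0457, 0.0444]
eef_rot: [-0.707, 0.01, -0.01, 0.707]
ft_force: [-2.1, 1.2, 2.2]
grip_width: 0.0126
t 15.85 tcp [0.5836 0.0457 0.0444] F [-2.1  1.2  2.2] w 0.0126
[[ 1.    -0.     0.027]
 [-0.027  0.     1.   ]
 [-0.    -1.     0.   ]]
```

```bash
python3 -m creep '[0,-0.015,0,0,0,0,0,0,-0.03,0,0,0,0,0,0,-0.04,0,0,0,0,0,0,-0.04,0,0,0,0,0,0,-0.03,0,0,0,0,0,0,0,0,0,6.1,0,0,0,0,0,0,6.1,0,0]';python3 -m creep '[-0.0025,0,-0.0385,0,0,0,0,-0.0025,0,-0.0385,0,0,0,0,-0.0025,0,-0.0385,0,0,0,0,-0.0025,0,-0.0385,0,0,0,0,-0.0025,0,-0.0385,0,0,0,0,-0.0025,0,-0.0385,0,0,0,0,-0.0025,0,-0.0385,0,0,0,0,-0.0025,0,-0.0385,0,0,0,0,-0.0025,0,-0.0385,0,0,0,0,0,0,0,0,0,0,0]';  python3 -c "
from h import *
st();cap('scene','s8.png',(180,100,380,250),4)"
```

```text
time: 16.73
tcp_pos: [0.584, 0.045, 0.2006]
eef_rot: [0.702, -0.085, 0.087, -0.702]
ft_force: [-0.0, -0.3, -2.0]
grip_width: 0.0123
time: 17.98
tcp_pos: [0.4786, -0.2886, 0.1999]
eef_rot: [0.702, -0.086, 0.086, -0.701]
ft_force: [0.1, 0.3, -1.9]
grip_width: 0.0126
t 17.98 tcp [ 0.4786 -0.2886  0.1999] F [ 0.1  0.3 -1.9] w 0.0126
[[ 0.97   0.     0.242]
 [-0.242 -0.002  0.97 ]
 [ 0.001 -1.    -0.002]]
```

View pics/s8.png

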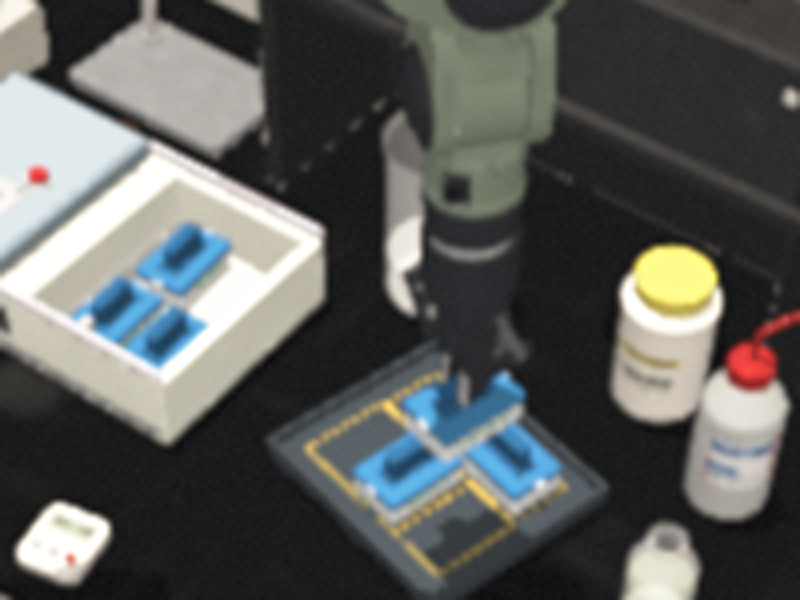

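```bash
python3 -m creep '[0.0005,0.03,0.003,0,0,0,0,0,0.04,0,0,0,0,0,0,0.04,0,0,0,0,0,0,0.01,0,0,0,0,0,0,0,0,0,0,0,0]';  python3 -c "
from h import *
st();cap('scene','s9.png',(240,160,340,260),6);cap('top','t9.png',(220,135,340,235),6)"
```

```text
time: 18.65
tcp_pos: [0.4808, -0.2824, 0.0796]
eef_rot: [-0.702, 0.085, -0.084, 0.702]
ft_force: [-0.4, 0.2, -2.1]
grip_width: 0.0126
t 18.65 tcp [ 0.4808 -0.2824  0.0796] F [-0.4  0.2 -2.1] w 0.0126
[[ 0.972 -0.     0.237]
 [-0.237  0.     0.972]
 [-0.001 -1.     0.   ]]
```

View pics/s9.png

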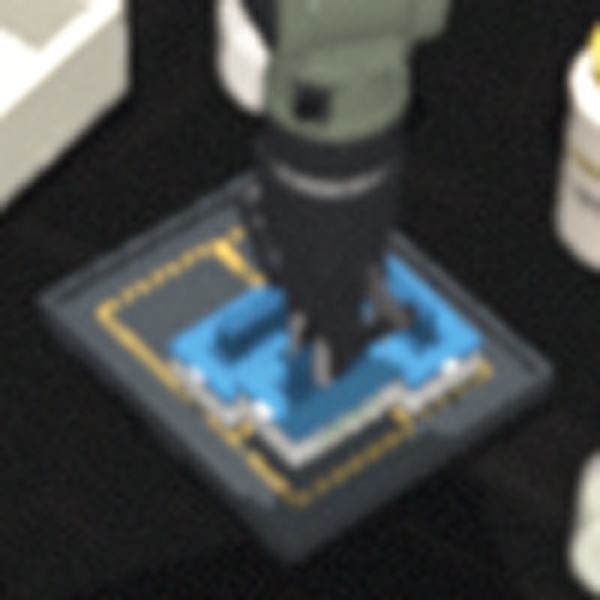

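View pics/t9.png

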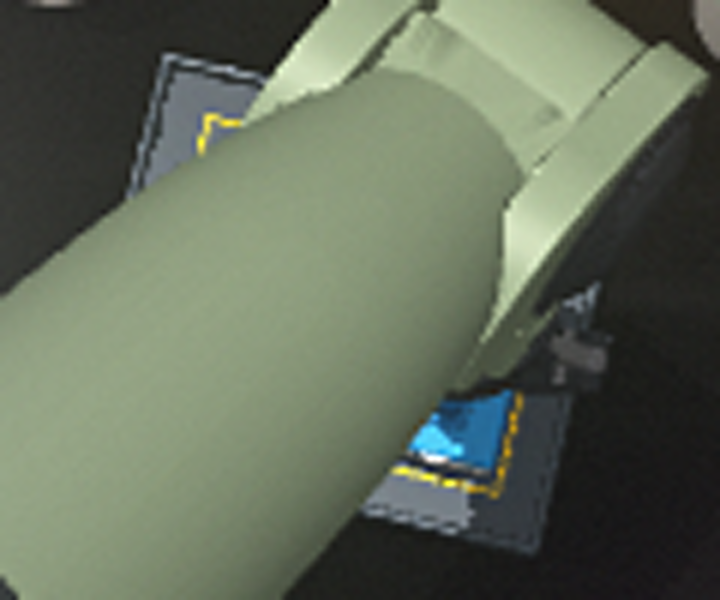

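```bash
python3 -c "
from h import *
c=(.4334,-.2997,.0736)
print(proj('top',c)*6-np.array([220,135])*6, proj('scene',c)*6-np.array([240,160])*6)
t=np.radians(-13.7)
for q in [(-42,28)]:
  p=np.array([.4808+np.cos(t)*q[0]/1e3-np.sin(t)*q[1]/1e3,-.2824+np.sin(t)*q[0]/1e3+np.cos(t)*q[1]/1e3,.0736]);print(proj('scene',p)*6-np.array([240,160])*6)
im=eyes.capture('scene');cv2.imwrite('pics/s9b.png',cv2.resize(im[210:255,260:320],None,fx=12,fy=12,interpolation=2))
im=eyes.capture('top');cv2.imwrite('pics/t9b.png',cv2.resize(im[190:230,280:330],None,fx=12,fy=12,interpolation=2))
print((proj('scene',c)-[260,210])*12,(proj('top',c)-[280,190])*12)
"
```

```text
[492.43211291 472.11220658] [296.29471578 436.56789049]
[232.24931821 375.9923937 ]
[352.58943157 273.13578098] [264.86422582 284.22441316]
```

View pics/s9b.png

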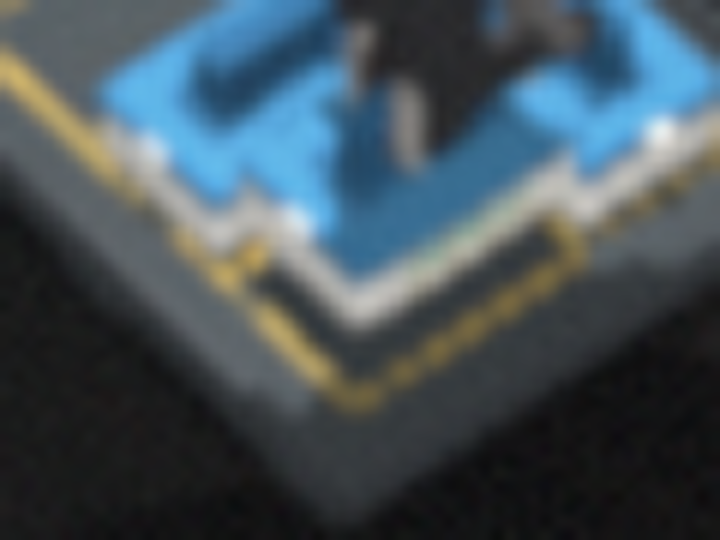

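View pics/t9b.png

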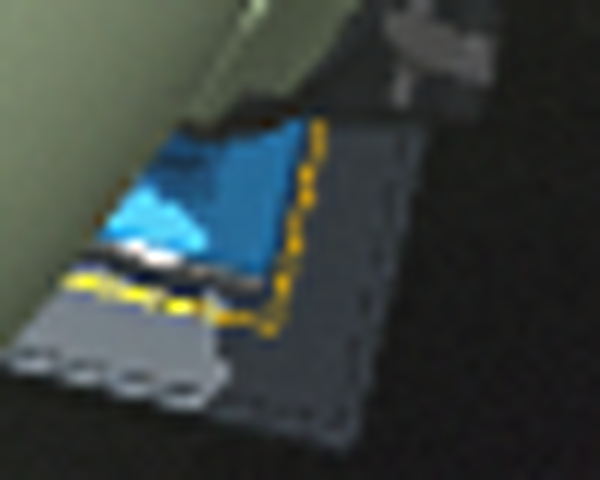

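```bash
python3 -c "
from h import *
c=(.4323,-.303,.022)
print((proj('scene',c)-[260,210])*12,(proj('top',c)-[280,190])*12)
print(onz('scene',np.array([355,396])/12+[260,210],.022),onz('top',np.array([270,325])/12+[280,190],.022))
"
python3 -m creep '[0,0.01,-0.0033,0,0,0,0,0,0.008,0,0,0,0,0,0,0,0,0,0,0,0]'
```

```text
[355.33095605 394.03263477] [269.37798165 318.5775778 ]
[ 0.43167885 -0.30333813  0.022     ] [ 0.43073894 -0.30312796  0.022     ]
time: 19.23
tcp_pos: [0.479, -0.2857, 0.0602]
eef_rot: [-0.702, 0.085, -0.084, 0.702]
ft_force: [-0.1, 0.1, -2.9]
grip_width: 0.0126
```

Outline prediction agrees within about 1 mm. Lower and release.

```bash
python3 -m creep '[0,0.0025,0,0,0,0,0,0,0,0,0,0,0,0]'; python3 -m creep '[0,0,0,0,0,0,0.04,0,0,0,0,0,0,0.04,0,0,0,0,0,0,0.04,0,-0.02,0,0,0,0,0.04,0,-0.05,0,0,0,0,0.04,0,-0.05,0,0,0,0,0.04,0,-0.02,0,0,0,0,0.04]'
```

```text
time: 19.48
tcp_pos: [0.4798, -0.2862, 0.0587]
eef_rot: [-0.702, 0.085, -0.085, 0.702]
ft_force: [0.1, 0.3, -2.7]
grip_width: 0.0123
time: 20.35
tcp_pos: [0.4812, -0.2872, 0.2024]
eef_rot: [0.703, -0.083, 0.086, -0.701]
ft_force: [-0.6, -0.4, -0.7]
grip_width: 0.0399
```

```bash
python3 -m creep '[0.0015,0,0.0374,0,-7.35,0,0.04,0,0,0,0,-7.35,0,0.04,0.0016,0,0.0374,0,0,0,0.04,0.0016,0,0.0374,0,0,0,0.04,0.0016,0,0.0374,0,0,0,0.04,0.0016,0,0.0374,0,0,0,0.04,0.0016,0,0.0374,0,0,0,0.04,0.0016,0,0.0374,0,0,0,0.04,0.0016,0,0.0374,0,0,0,0.04,0.0016,0,0.0374,0,0,0,0.04]';python3 -m creep '[0,0.03,0,0,0,0,0.04,0,0.03,0,0,0,0,0.04,0,0,0,0,0,0,0.04]';  python3 -c "
from h import *
st();cap('scene','s10.png',(180,110,320,250),5)"
```

```text
time: 21.6
tcp_pos: [0.4981, 0.0503, 0.199]
eef_rot: [0.707, 0.006, -0.006, -0.707]
ft_force: [-0.0, 0.5, 0.2]
grip_width: 0.0398
time: 21.98
tcp_pos: [0.4961, 0.0494, 0.1372]
eef_rot: [-0.707, -0.004, 0.007, 0.707]
ft_force: [0.2, -0.2, 0.6]
grip_width: 0.0402
t 21.98 tcp [0.4961 0.0494 0.1372] F [ 0.2 -0.2  0.6] w 0.0402
[[ 1.    -0.004 -0.017]
 [ 0.017  0.     1.   ]
 [-0.004 -1.     0.   ]]
```

View pics/s10.png

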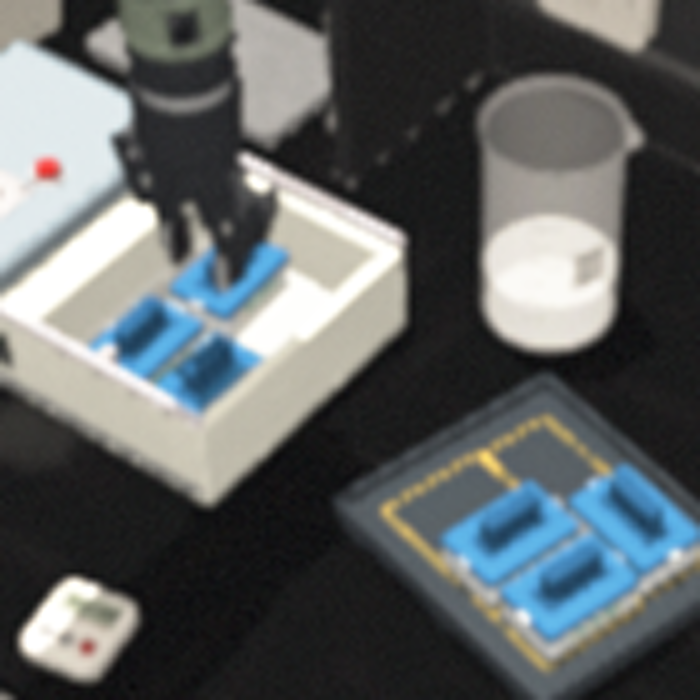

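```bash
python3 -m creep '[-0.008,0.03,0.001,0,0,0,0.04,0,0.03,0,0,0,0,0.04,0,0.025,0,0,0,0,0.04,0,0,0,0,0,0,0.04,0,0,0,0,0,0,0.04]';  python3 -c "
from h import *
st();cap('scene','s11.png',(180,120,290,205),7)"
```

```text
time: 22.65
tcp_pos: [0.4914, 0.0498, 0.0553]
eef_rot: [0.707, 0.007, -0.005, -0.707]
ft_force: [0.1, 0.3, 0.5]
grip_width: 0.0401
t 22.65 tcp [0.4914 0.0498 0.0553] F [0.1 0.3 0.5] w 0.0401
[[ 1.     0.002 -0.016]
 [ 0.016 -0.     1.   ]
 [ 0.002 -1.    -0.   ]]
```

View pics/s11.png

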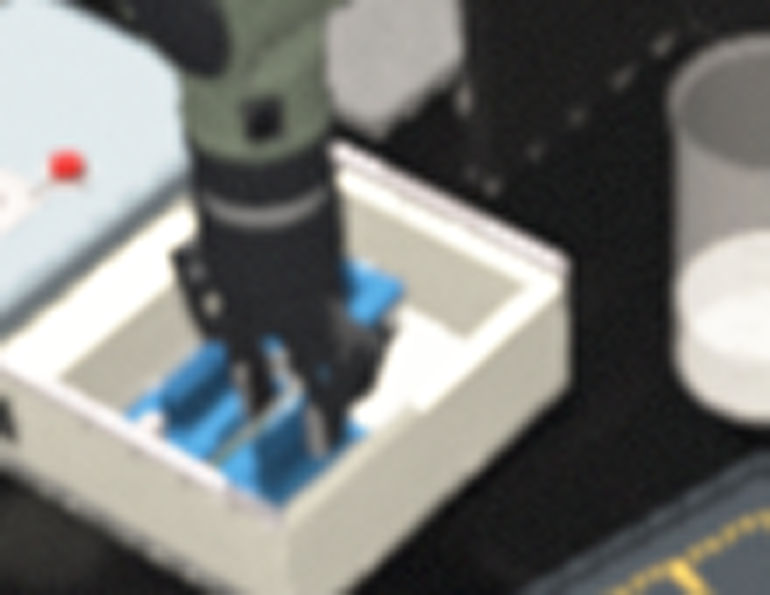

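```bash
python3 -m creep '[-0.003,0.0105,0,0,0,0,0.04,0,0,0,0,0,0,0.04,0,0,0,0,0,0,0,0,0,0,0,0,0,0,0,0,0,0,0,0,0,0,0,0,0,0,0,0,0,0,0,0,0,0,0]';  python3 -m creep '[0,-0.015,0,0,0,0,0,0,-0.03,0,0,0,0,0,0,-0.04,0,0,0,0,0,0,-0.04,0,0,0,0,0,0,-0.03,0,0,0,0,0,0,0,0,0,0,0,0]'
```

```text
time: 23.58
tcp_pos: [0.4871, 0.0502, 0.0434]
eef_rot: [-0.707, -0.006, 0.006, 0.707]
ft_force: [-0.8, 3.0, 3.0]
grip_width: 0.0125
time: 24.32
tcp_pos: [0.4887, 0.0497, 0.2009]
eef_rot: [0.707, 0.008, -0.004, -0.707]
ft_force: [0.4, 0.4, -3.6]
grip_width: 0.0126
```

```bash
python3 -m creep '[0,0,0,0,7.35,0,0,0,0,0,0,7.35,0,0,0.0118,0,-0.034,0,0,0,0,0.0118,0,-0.034,0,0,0,0,0.0118,0,-0.034,0,0,0,0,0.0118,0,-0.034,0,0,0,0,0.0118,0,-0.034,0,0,0,0,0.0118,0,-0.034,0,0,0,0]';python3 -m creep '[0,0.03,0,0,0,0,0,0,0.04,0,0,0,0,0,0,0.04,0,0,0,0,0,0,0.01,0,0,0,0,0,0,0,0,0,0,0,0]';  python3 -c "
from h import *
s,r=st()
im=eyes.capture('scene');cv2.imwrite('pics/s12.png',cv2.resize(im[190:250,240:320],None,fx=10,fy=10,interpolation=2))
im=eyes.capture('top');cv2.imwrite('pics/t12.png',cv2.resize(im[150:230,230:310],None,fx=7,fy=7,interpolation=2))
z=np.array([0,0,1]);X=r.as_matrix()[:,0];Y=r.as_matrix()[:,2]
for a,b in [(-42,28),(-42,-28),(42,28),(42,-28)]:
  p=s['tcp_pos']+X*a/1e3+Y*b/1e3;p[2]=s['tcp_pos'][2]-.006
  print(a,b,'s',np.round((proj('scene',p)-[240,190])*10),'t',np.round((proj('top',p)-[230,150])*7))"
```

```text
time: 25.32
tcp_pos: [0.5062, -0.1659, 0.1965]
eef_rot: [-0.702, 0.086, -0.084, 0.702]
ft_force: [-1.0, -0.4, -2.0]
grip_width: 0.0127
time: 25.95
tcp_pos: [0.5065, -0.1647, 0.0776]
eef_rot: [-0.702, 0.085, -0.084, 0.702]
ft_force: [0.3, 1.1, -1.5]
grip_width: 0.0127
t 25.95 tcp [ 0.5065 -0.1647  0.0776] F [ 0.3  1.1 -1.5] w 0.0127
[[ 0.971 -0.002  0.238]
 [-0.238  0.001  0.971]
 [-0.002 -1.     0.   ]]
-42 28 s [164. 128.] t [ 71. 353.]
-42 -28 s [262. 222.] t [207. 385.]
42 28 s [350.  19.] t [122. 152.]
42 -28 s [450. 109.] t [257. 184.]
```

View pics/s12.png

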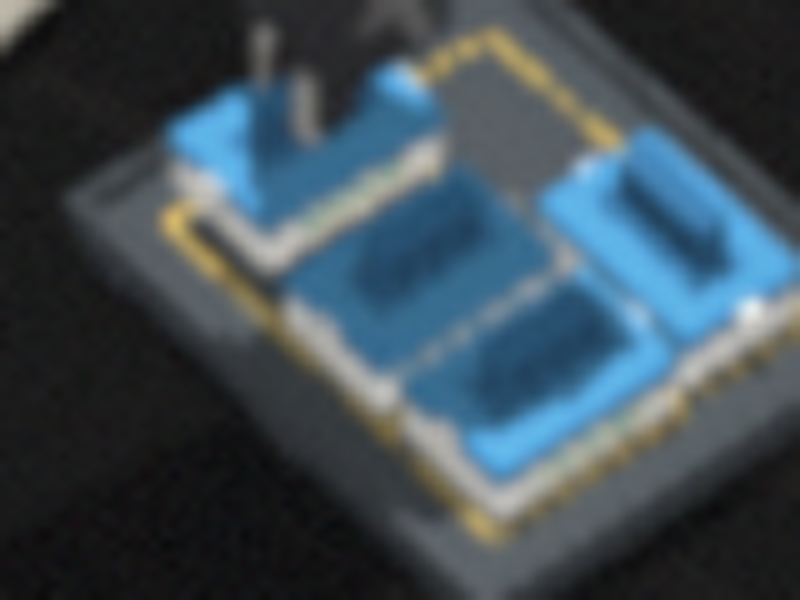

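View pics/t12.png

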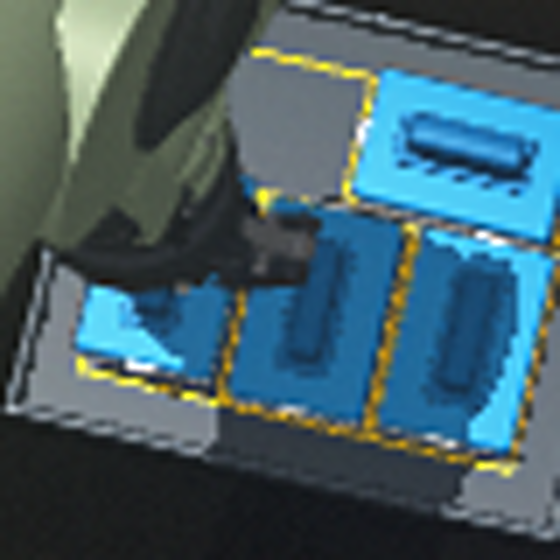

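```bash
python3 -m creep '[0.0018,0.009,0.0012,0,0,0,0,0,0.008,0,0,0,0,0,0,0,0,0,0,0,0]';python3 -m creep '[0,0.001,0,0,0,0,0,0,0,0,0,0,0,0]'
```

```text
time: 26.42
tcp_pos: [0.5088, -0.1639, 0.0606]
eef_rot: [-0.702, 0.085, -0.084, 0.702]
ft_force: [-0.8, 0.7, -3.2]
grip_width: 0.0123
time: 26.68
tcp_pos: [0.5094, -0.1643, 0.0603]
eef_rot: [0.702, -0.085, 0.085, -0.702]
ft_force: [0.1, 0.5, -3.3]
grip_width: 0.0126
```

```bash
python3 -m creep '[0,0.0022,0,0,0,0,0,0,0,0,0,0,0,0]'; python3 -m creep '[0,0,0,0,0,0,0.04,0,0,0,0,0,0,0.04,0,0,0,0,0,0,0.04,0,-0.02,0,0,0,0,0.04,0,-0.05,0,0,0,0,0.04,0,-0.05,0,0,0,0,0.04,0,-0.02,0,0,0,0,0.04]'
```

```text
time: 26.92
tcp_pos: [0.5092, -0.1643, 0.058]
eef_rot: [-0.702, 0.085, -0.085, 0.702]
ft_force: [1.4, -0.3, -2.4]
grip_width: 0.0127
time: 27.8
tcp_pos: [0.5109, -0.165, 0.2015]
eef_rot: [0.703, -0.083, 0.086, -0.701]
ft_force: [0.2, -0.7, -0.1]
grip_width: 0.0398
```

```bash
python3 -m creep '[0,0,0,0,-8.85,0,0.038,0,0,0,0,-8.85,0,0.038,0.0116,0,0.0342,0,0,0,0.038,0.0116,0,0.0342,0,0,0,0.038,0.0116,0,0.0342,0,0,0,0.038,0.0116,0,0.0342,0,0,0,0.038,0.0116,0,0.0342,0,0,0,0.038,0.0116,0,0.0342,0,0,0,0.038,0.0116,0,0.0342,0,0,0,0.038,0.0116,0,0.0342,0,0,0,0.038]';python3 -m creep '[0,0.03,0,0,0,0,0.038,0,0.03,0,0,0,0,0.038,0,0,0,0,0,0,0.038]';  python3 -c "
from h import *
st();cap('scene','s13.png',(180,110,320,250),5);cap('top','t13.png',(110,130,330,240),3.5)"
```

```text
time: 29.05
tcp_pos: [0.5834, 0.1162, 0.1982]
eef_rot: [0.707, 0.024, -0.024, -0.707]
ft_force: [-0.1, 0.0, -0.6]
grip_width: 0.0382
time: 29.42
tcp_pos: [0.581, 0.115, 0.1359]
eef_rot: [0.707, 0.023, -0.026, -0.707]
ft_force: [0.2, 0.1, 0.4]
grip_width: 0.038
t 29.43 tcp [0.581  0.115  0.1359] F [0.2 0.1 0.4] w 0.038
[[ 0.998 -0.005 -0.069]
 [ 0.069 -0.     0.998]
 [-0.005 -1.    -0.   ]]
```

View pics/s13.png

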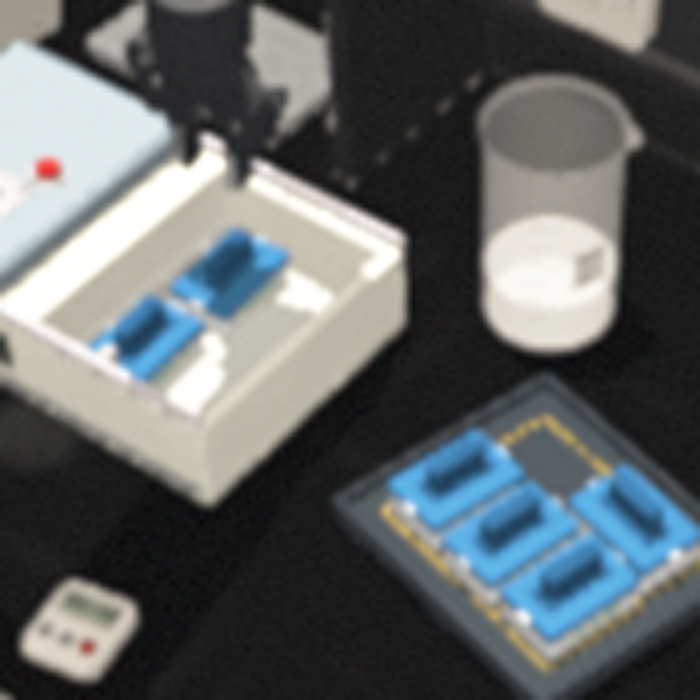

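View pics/t13.png

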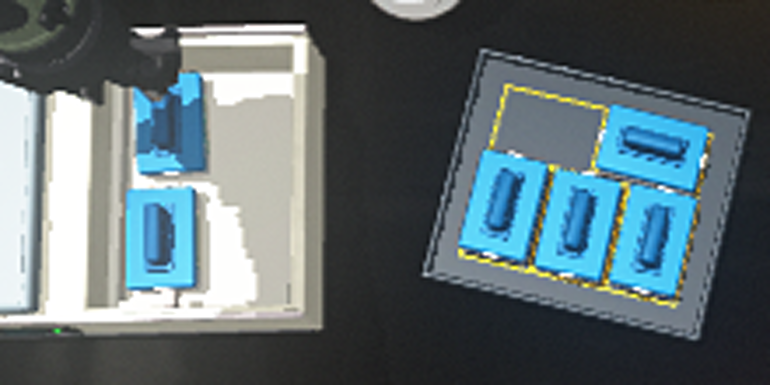

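```bash
python3 -m creep '[0,0.03,-0.001,0,0,0,0.038,0,0.03,0,0,0,0,0.038,0,0.025,0,0,0,0,0.038,0,0,0,0,0,0,0.038,0,0,0,0,0,0,0.038]';  python3 -c "
from h import *
st();cap('scene','s14.png',(180,120,290,205),7)
im=cv2.imread('pics/t13.png')
im=eyes.capture('top');cv2.imwrite('pics/t14.png',cv2.resize(im[140:235,220:330],None,fx=6,fy=6,interpolation=2))
hsv=cv2.cvtColor(im,cv2.COLOR_BGR2HSV)
m=((hsv[...,0]>95)&(hsv[...,0]<115)&(hsv[...,1]>150)&(hsv[...,2]>150)).astype('uint8')
n,l,s,c=cv2.connectedComponentsWithStats(m)
for i in range(1,n):
    if s[i,4]>60:
        cn,_=cv2.findContours((l==i).astype('uint8'),0,2);r=cv2.minAreaRect(cn[0]);print(s[i],np.round(r[0],1),np.round(r[1],1),round(r[2],1),'z52',np.round(onz('top',r[0],.052)[:2],4))
"
```

```text
time: 30.15
tcp_pos: [0.5847, 0.114, 0.055]
eef_rot: [-0.707, -0.025, 0.023, 0.707]
ft_force: [-0.3, -0.0, 0.4]
grip_width: 0.0382
t 30.15 tcp [0.5847 0.114  0.055 ] F [-0.3 -0.   0.4] w 0.0382
[[ 0.998  0.003 -0.069]
 [ 0.069  0.     0.998]
 [ 0.003 -1.    -0.   ]]
[149 161  18  19 167] [157.5 170. ] [18. 17.] 90.0 z52 [0.5658 0.1116]
[280 160  33  25 485] [296.  171.6] [28.9 18.7] 14.0 z52 [ 0.5582 -0.2849]
[241 173  25  32 506] [253.3 187.9] [19.4 28.9] 14.0 z52 [ 0.5115 -0.1627]
[263 178  24  32 506] [274.5 193.6] [19.3 28.9] 13.0 z52 [ 0.4946 -0.2233]
[284 183  25  32 506] [296.1 198.1] [19.  28.9] 13.4 z52 [ 0.4812 -0.2845]
[146 184  19  24 225] [155.  195.5] [23. 18.] 90.0 z52 [0.4916 0.1159]
[428 205  16   5  63] [435.5 206.9] [15.3  3.9] 6.3 z52 [ 0.4531 -0.6788]
[331 247  16  20 107] [338.3 256.4] [ 7.3 19. ] 29.7 z52 [ 0.3158 -0.3997]
```

View pics/s14.png

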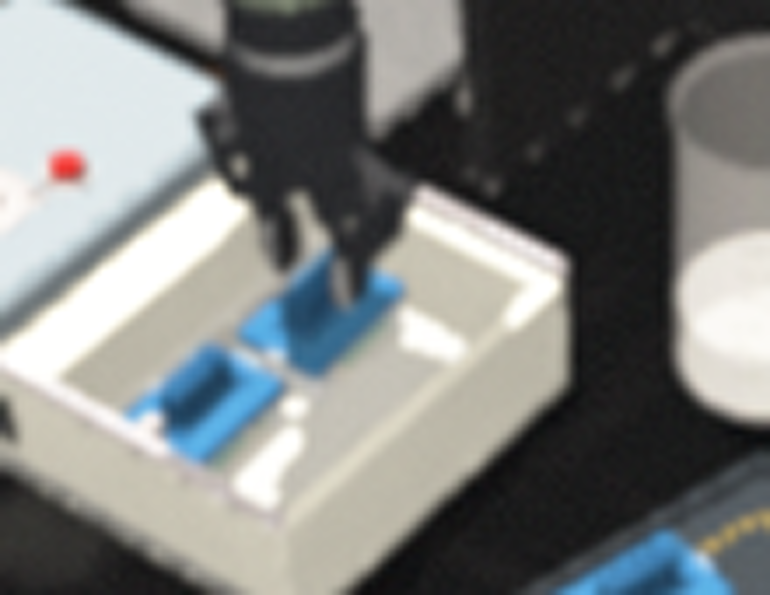

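View pics/t14.png

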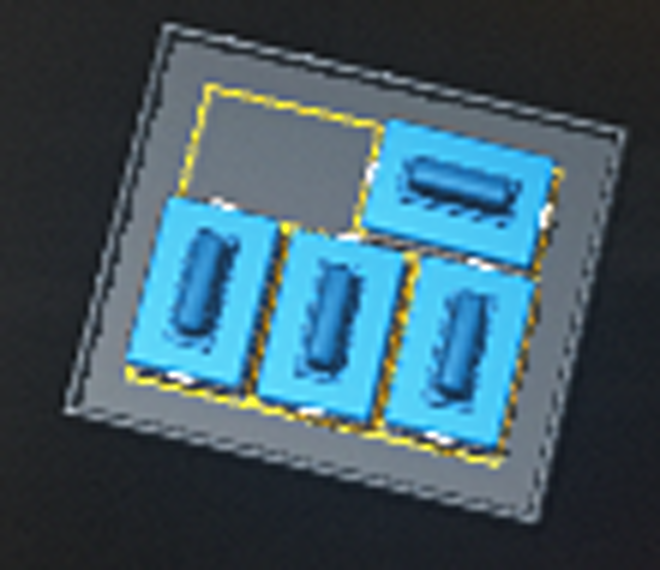

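```bash
python3 -m creep '[-0.001,0.0105,0,0,0,0,0.038,0,0,0,0,0,0,0.038,0,0,0,0,0,0,0,0,0,0,0,0,0,0,0,0,0,0,0,0,0,0,0,0,0,0,0,0,0,0,0,0,0,0,0]';  python3 -m creep '[0,-0.015,0,0,0,0,0,0,-0.03,0,0,0,0,0,0,-0.04,0,0,0,0,0,0,-0.04,0,0,0,0,0,0,-0.03,0,0,0,0,0,0,0,0,0,0,0,0]'; python3 -c "
from h import *
st()"
```

```text
time: 31.12
tcp_pos: [0.5822, 0.1141, 0.0427]
eef_rot: [-0.707, -0.024, 0.024, 0.707]
ft_force: [-0.5, 0.4, 0.9]
grip_width: 0.0128
time: 31.88
tcp_pos: [0.5841, 0.114, 0.2009]
eef_rot: [-0.707, -0.026, 0.022, 0.707]
ft_force: [0.2, -0.1, -1.8]
grip_width: 0.0125
t 31.88 tcp [0.5841 0.114  0.2009] F [ 0.2 -0.1 -1.8] w 0.0125
[[ 0.998  0.006 -0.069]
 [ 0.069  0.     0.998]
 [ 0.006 -1.    -0.   ]]
```

```bash
python3 -m creep '[-0.0034,0,-0.0391,0,0,0,0,-0.0034,0,-0.0391,0,0,0,0,-0.0034,0,-0.0391,0,0,0,0,-0.0034,0,-0.0391,0,0,0,0,-0.0034,0,-0.0391,0,0,0,0,-0.0034,0,-0.0391,0,0,0,0,-0.0034,0,-0.0391,0,0,0,0,-0.0034,0,-0.0391,0,0,0,0]';python3 -m creep '[0,0,0,0,-10.3,0,0,0,0,0,0,-10.3,0,0,0,0,0,0,-10.3,0,0,0,0,0,0,-10.3,0,0,0,0,0,0,-10.3,0,0,0,0,0,0,-10.3,0,0,0,0,0,0,-10.3,0,0,0,0,0,0,0,0,0]';  python3 -c "
from h import *
st();cap('scene','s15.png',(200,100,380,250),4)"
```

```text
time: 32.88
tcp_pos: [0.5755, -0.2009, 0.1959]
eef_rot: [-0.706, -0.023, 0.025, 0.707]
ft_force: [0.8, -0.1, -2.8]
grip_width: 0.0128
time: 33.88
tcp_pos: [0.5757, -0.1996, 0.1961]
eef_rot: [-0.557, -0.435, 0.435, 0.558]
ft_force: [-0.6, -0.5, -2.5]
grip_width: 0.0124
t 33.88 tcp [ 0.5757 -0.1996  0.1961] F [-0.6 -0.5 -2.5] w 0.0124
[[ 0.243 -0.002 -0.97 ]
 [ 0.97   0.001  0.243]
 [ 0.    -1.     0.002]]
```

View pics/s15.png

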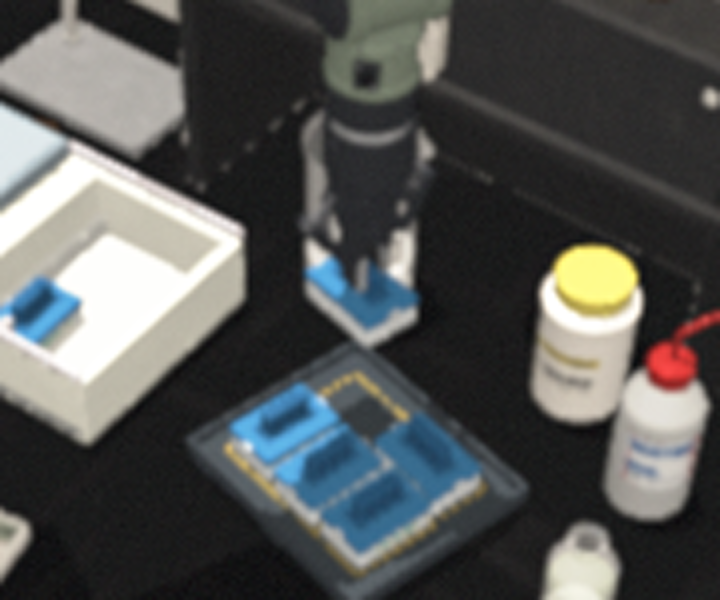

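```bash
python3 -m creep '[0.0005,0.03,-0.002,0,0,0,0,0,0.04,0,0,0,0,0,0,0.036,0,0,0,0,0,0,0,0,0,0,0,0,0,0,0,0,0,0,0]';  python3 -c "
from h import *
s,r=st()
im=eyes.capture('scene');cv2.imwrite('pics/s16.png',cv2.resize(im[175:235,255:335],None,fx=10,fy=10,interpolation=2))
im=eyes.capture('top');cv2.imwrite('pics/t16.png',cv2.resize(im[140:230,225:315],None,fx=6.5,fy=6.5,interpolation=2))
X=r.as_matrix()[:,0];Y=r.as_matrix()[:,2]
for a,b in [(-42,28),(-42,-28),(42,28),(42,-28)]:
  p=s['tcp_pos']+X*a/1e3+Y*b/1e3;p[2]=s['tcp_pos'][2]-.005
  print(a,b,'s',np.round((proj('scene',p)-[255,175])*10),'t',np.round((proj('top',p)-[225,140])*6.5))"
```

```text
time: 34.55
tcp_pos: [0.5792, -0.2003, 0.0926]
eef_rot: [0.558, 0.435, -0.435, -0.557]
ft_force: [-0.1, 0.4, -1.1]
grip_width: 0.0125
t 34.55 tcp [ 0.5792 -0.2003  0.0926] F [-0.1  0.4 -1.1] w 0.0125
[[ 0.242  0.001 -0.97 ]
 [ 0.97  -0.     0.242]
 [-0.    -1.    -0.001]]
-42 28 s [377. 268.] t [346. 224.]
-42 -28 s [499. 195.] t [376. 100.]
42 28 s [225. 131.] t [155. 179.]
42 -28 s [346.  62.] t [187.  56.]
```

View pics/s16.png

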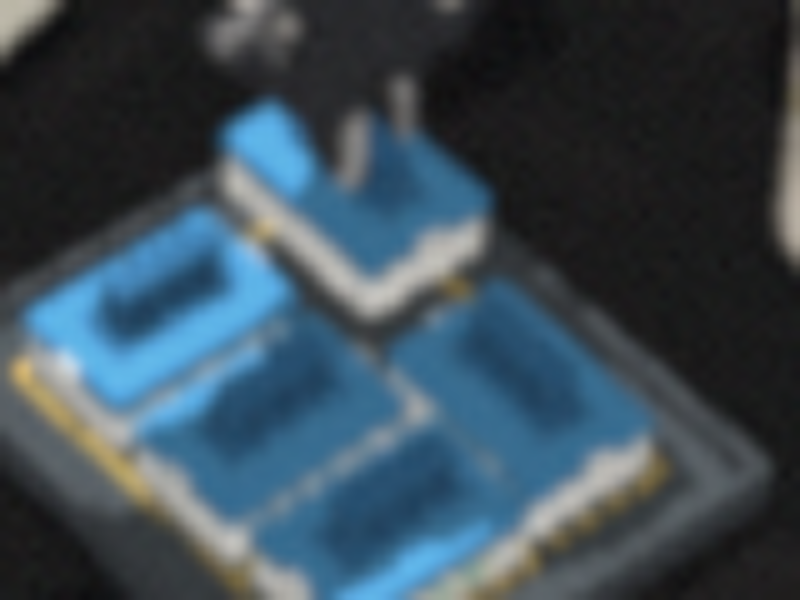

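View pics/t16.png

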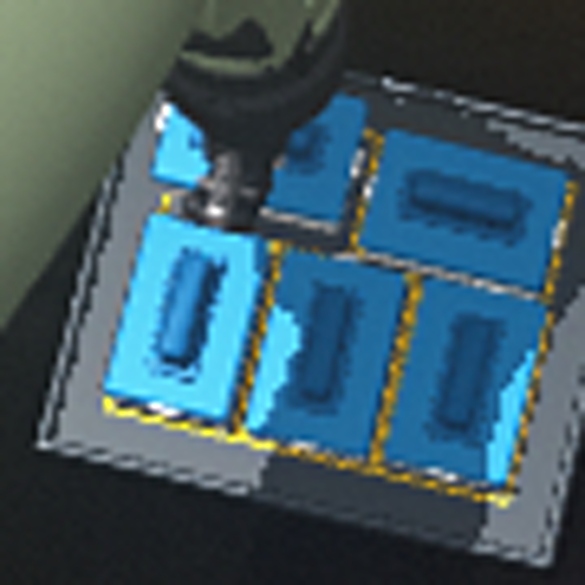

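```bash
python3 -m creep '[0,0.015,-0.0005,0,0,0,0,0,0.014,0,0,0,0,0,0,0,0,0,0,0,0,0,0,0,0,0,0,0]'
```

```text
time: 35.15
tcp_pos: [0.579, -0.2, 0.0623]
eef_rot: [-0.557, -0.435, 0.436, 0.557]
ft_force: [-0.2, 0.4, -0.8]
grip_width: 0.0128
```

```bash
python3 -m creep '[0,0.004,0,0,0,0,0,0,0,0,0,0,0,0,0,0,0,0,0,0,0]'; python3 -c "
from h import *
im=eyes.capture('scene');cv2.imwrite('pics/s17.png',cv2.resize(im[175:235,255:335],None,fx=10,fy=10,interpolation=2))
im=eyes.capture('top');cv2.imwrite('pics/t17.png',cv2.resize(im[140:230,225:315],None,fx=6.5,fy=6.5,interpolation=2))"
```

```text
time: 35.52
tcp_pos: [0.5791, -0.2001, 0.0587]
eef_rot: [0.557, 0.436, -0.435, -0.557]
ft_force: [0.3, 0.5, -1.7]
grip_width: 0.0126
```

View pics/s17.png

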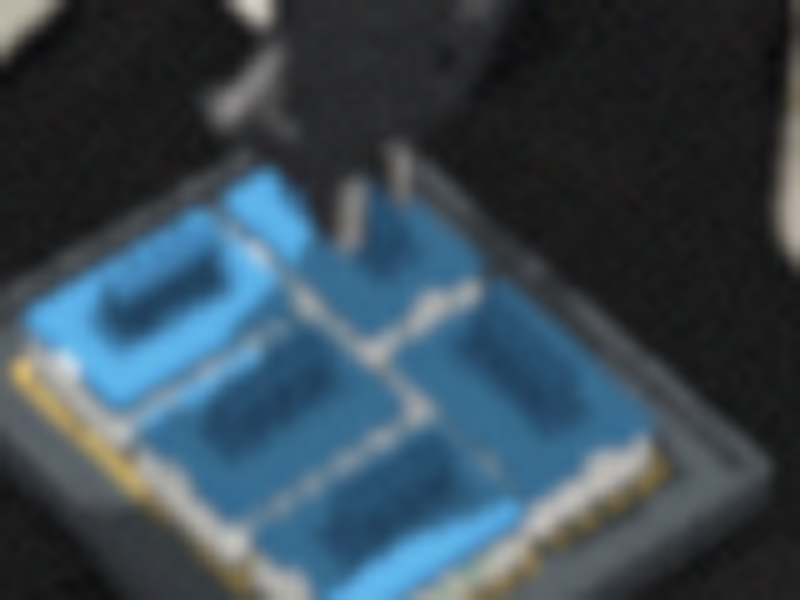

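View pics/t17.png

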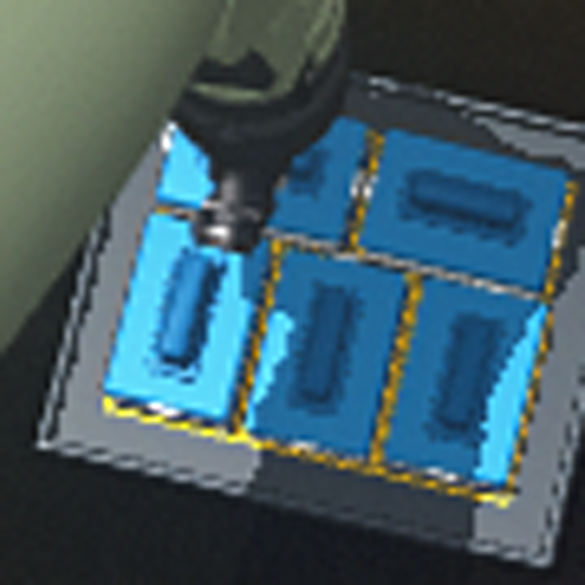

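```bash
python3 -m creep '[0,0.0015,0,0,0,0,0,0,0,0,0,0,0,0]'; python3 -m creep '[0,0,0,0,0,0,0.036,0,0,0,0,0,0,0.036,0,0,0,0,0,0,0.036,0,-0.02,0,0,0,0,0.036,0,-0.05,0,0,0,0,0.036,0,-0.05,0,0,0,0,0.036,0,-0.02,0,0,0,0,0.036]'
```

```text
time: 35.88
tcp_pos: [0.579, -0.2, 0.057]
eef_rot: [-0.557, -0.435, 0.436, 0.557]
ft_force: [0.4, 0.2, -1.4]
grip_width: 0.0128
time: 36.75
tcp_pos: [0.5807, -0.2008, 0.2009]
eef_rot: [0.559, 0.436, -0.435, -0.555]
ft_force: [0.6, 1.0, -0.4]
grip_width: 0.0361
```

```bash
python3 -m creep '[0,-0.01,0,0,10.7,0,0.06,0,0,0,0,10.7,0,0.06,0,0,0,0,10.7,0,0.06,0,0,0,0,10.7,0,0.06,0,0,0,0,10.7,0,0.06,0,0,0,0,10.7,0,0.06,0,0,0,0,10.7,0,0.06,0,0,0,0,0,0,0.06]';python3 -m creep '[-0.0098,0,0.0544,0,0,0,0.06,-0.0098,0,0.0544,0,0,0,0.06,-0.0098,0,0.0544,0,0,0,0.06,-0.0098,0,0.0544,0,0,0,0.06,-0.0098,0,0.0544,0,0,0,0.06,-0.0098,0,0.0544,0,0,0,0.06,-0.0098,0,0.0544,0,0,0,0.06,-0.0098,0,0.0544,0,0,0,0.06,-0.0098,0,0.0544,0,0,0,0.06,0,0,0,0,0,0,0.06]';  python3 -c "
from h import *
st();cap('scene','s18.png',(120,90,340,255),3.5)
im=eyes.capture('top');cv2.imwrite('pics/t18.png',cv2.resize(im[130:240,45:330],None,fx=2.8,fy=2.8,interpolation=2))
hsv=cv2.cvtColor(im,cv2.COLOR_BGR2HSV)
m=((hsv[...,0]>95)&(hsv[...,0]<115)&(hsv[...,1]>150)&(hsv[...,2]>150)).astype('uint8')
n,l,s,c=cv2.connectedComponentsWithStats(m)
for i in range(1,n):
    if s[i,4]>60:
        cn,_=cv2.findContours((l==i).astype('uint8'),0,2);r=cv2.minAreaRect(cn[0]);print(s[i],np.round(r[0],1),np.round(r[1],1),round(r[2],1),'z52',np.round(onz('top',r[0],.052)[:2],4))
"
```

```text
time: 37.75
tcp_pos: [0.5791, -0.2001, 0.2071]
eef_rot: [0.707, 0.008, -0.008, -0.707]
ft_force: [1.0, 0.6, 0.3]
grip_width: 0.06
time: 39.0
tcp_pos: [0.4801, 0.291, 0.2071]
eef_rot: [-0.707, -0.01, 0.01, 0.707]
ft_force: [-0.2, -1.0, -0.3]
grip_width: 0.0602
t 39.0 tcp [0.4801 0.291  0.2071] F [-0.2 -1.  -0.3] w 0.0602
[[ 1.     0.    -0.029]
 [ 0.029  0.001  1.   ]
 [ 0.    -1.     0.001]]
[249 153  32  24 484] [264.7 164.6] [28.9 18.7] 14.0 z52 [ 0.5797 -0.1954]
[280 160  33  25 487] [296.  171.6] [28.9 18.7] 14.0 z52 [ 0.5582 -0.2849]
[241 173  25  32 504] [253.2 188.2] [19.4 28.9] 14.0 z52 [ 0.5108 -0.1626]
[263 178  24  32 503] [274.5 193.6] [19.3 28.7] 12.5 z52 [ 0.4946 -0.2232]
[284 183  25  32 504] [296.2 198.1] [19.  28.8] 13.4 z52 [ 0.4813 -0.2845]
[428 205  16   5  62] [435.5 206.9] [15.4  3.8] 7.1 z52 [ 0.4531 -0.6788]
[331 247  16  20 102] [338.3 256.4] [ 7.3 19. ] 29.7 z52 [ 0.3158 -0.3997]
```

View pics/s18.png

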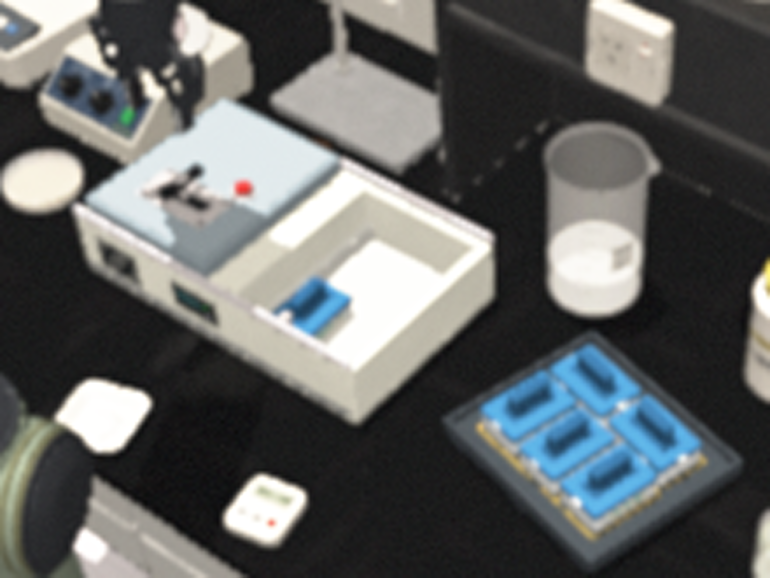

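View pics/t18.png

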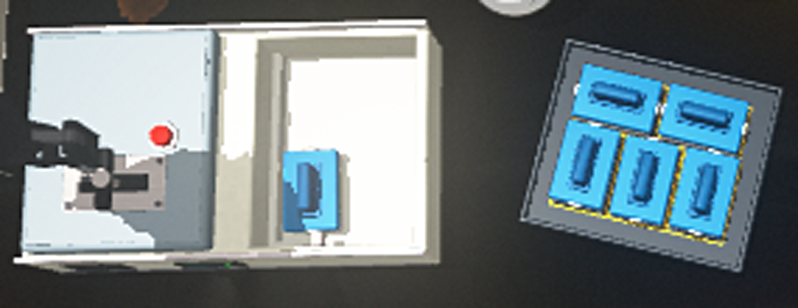

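```bash
python3 -m creep '[0.002,0.03,-0.004,0,0.7,0,0.06,0,0.03,0,0,0,0,0.06,0,0.02,0,0,0,0,0.06,0,0,0,0,0,0,0.06,0,0,0,0,0,0,0.06]';  python3 -c "
from h import *
st();cap('scene','s19.png',(120,90,240,190),6)"
```

```text
time: 39.72
tcp_pos: [0.4841, 0.283, 0.128]
eef_rot: [-0.707, -0.003, 0.002, 0.707]
ft_force: [-0.1, -0.8, 1.0]
grip_width: 0.0604
t 39.73 tcp [0.4841 0.283  0.128 ] F [-0.1 -0.8  1. ] w 0.0604
[[ 1.     0.001 -0.007]
 [ 0.007  0.     1.   ]
 [ 0.001 -1.     0.   ]]
```

View pics/s19.png

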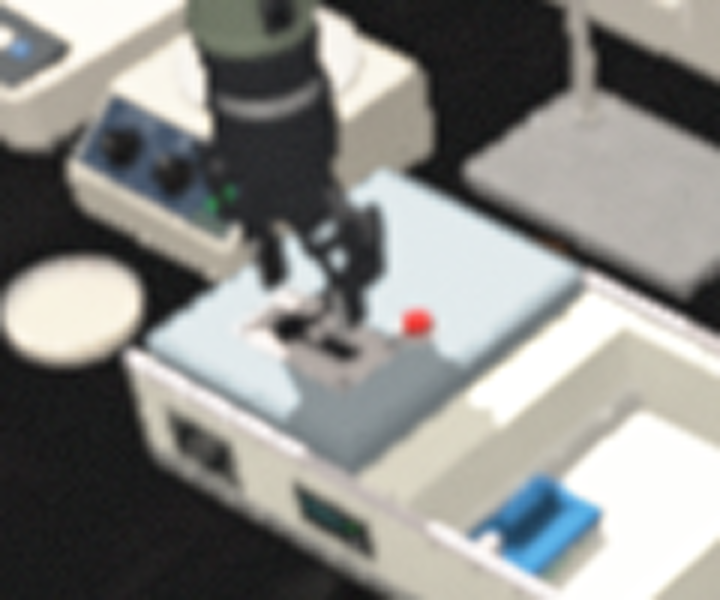

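```bash
python3 -m creep '[0,0.0115,0.004,0,-0.5,0,0.06,0,0,0,0,0,0,0.06,0,0,0,0,0,0,0,0,0,0,0,0,0,0,0,0,0,0,0,0,0,0,0,0,0,0,0,0,0,0,0,0,0,0,0,0,0,0,0,0,0,0]';  python3 -c "
from h import *
st()"
```

```text
time: 40.78
tcp_pos: [0.4834, 0.2873, 0.1157]
eef_rot: [0.707, 0.006, -0.006, -0.707]
ft_force: [0.5, -2.9, 2.5]
grip_width: 0.0121
t 40.77 tcp [0.4834 0.2873 0.1157] F [ 0.5 -2.9  2.5] w 0.0121
[[ 1.     0.    -0.016]
 [ 0.016 -0.001  1.   ]
 [ 0.    -1.    -0.001]]
```

Gripped; slide the lid shut (205 mm).

```bash
python3 -m creep '[0,0,-0.01,0,0,0,0,0,0,-0.02,0,0,0,0,0,0,-0.025,0,0,0,0,0,0,-0.025,0,0,0,0,0,0,-0.025,0,0,0,0,0,0,-0.025,0,0,0,0,0,0,-0.025,0,0,0,0,0,0,-0.025,0,0,0,0,0,0,-0.015,0,0,0,0,0,0,-0.008,0,0,0,0]';python3 -m creep '[0,0,-0.003,0,0,0,0,0,0,0,0,0,0,0,0,0,0,0,0,0,0]';  python3 -c "
from h import *
st()"
```

```text
time: 42.02
tcp_pos: [0.4866, 0.0838, 0.1157]
eef_rot: [-0.707, -0.006, 0.005, 0.707]
ft_force: [1.0, 2.2, 3.2]
grip_width: 0.0127
time: 42.4
tcp_pos: [0.4867, 0.0821, 0.1156]
eef_rot: [0.707, 0.006, -0.006, -0.707]
ft_force: [0.7, 1.3, 3.0]
grip_width: 0.0124
t 42.4 tcp [0.4867 0.0821 0.1156] F [0.7 1.3 3. ] w 0.0124
[[ 1.     0.    -0.017]
 [ 0.017 -0.     1.   ]
 [ 0.    -1.    -0.   ]]
```

```bash
python3 -m creep '[0,0,-0.0015,0,0,0,0,0,0,0,0,0,0,0]';python3 -m creep '[0,0,-0.0015,0,0,0,0,0,0,0,0,0,0,0]'
```

```text
time: 42.65
tcp_pos: [0.4867, 0.0818, 0.1156]
eef_rot: [-0.706, -0.006, 0.006, 0.708]
ft_force: [1.4, 5.8, 2.9]
grip_width: 0.0123
time: 42.9
tcp_pos: [0.4867, 0.0816, 0.1156]
eef_rot: [-0.705, -0.007, 0.006, 0.709]
ft_force: [0.6, 9.9, 3.0]
grip_width: 0.0121
```

At the stop (reaction 10 N). Ease back slightly and turn the handle back clockwise.

```bash
python3 -m creep '[0,0,0.0015,0,0,0,0,0,0,0,0,10,0,0,0,0,0,0,10,0,0,0,0,0,0,10,0,0,0,0,0,0,10,0,0,0,0,0,0,10,0,0,0,0,0,0,10,0,0,0,0,0,0,10,0,0,0,0,0,0,10,0,0,0,0,0,0,10,0,0]';python3 -m creep '[0,0,0,0,0,0,0,0,0,0,0,0,0,0]';  python3 -c "
from h import *
print(st()[0]['moment'])"
```

```text
time: 44.15
tcp_pos: [0.486, 0.0811, 0.1154]
eef_rot: [-0.503, 0.498, -0.496, 0.503]
ft_force: [-0.5, 3.8, 3.0]
grip_width: 0.0123
time: 44.4
tcp_pos: [0.4861, 0.081, 0.1154]
eef_rot: [-0.505, 0.496, -0.494, 0.505]
ft_force: [-0.6, 5.7, 2.3]
grip_width: 0.0124
t 44.4 tcp [0.4861 0.081  0.1154] F [-0.6  5.7  2.3] w 0.0124
[[ 0.02  -0.001  1.   ]
 [-1.     0.001  0.02 ]
 [-0.002 -1.    -0.001]]
[1.15062763 0.0730133  0.05894549]
```

```bash
python3 -m creep '[0,0,0,0,1.2,0,0,0,0,0,0,0,0,0.04,0,0,0,0,0,0,0.04,0,0,0,0,0,0,0.04,0,-0.02,0,0,0,0,0.04,0,-0.03,0,0,0,0,0.04,0,0,0,0,0,0,0,0,0,0,0,0,0,0,0,0,0,0,0,0,0]';python3 -m creep '[0,0,0,0,0,0,0,0,0,0,0,0,0,0]';  python3 -c "
from h import *
st();cap('scene','s20.png',(180,120,290,205),7)"
```

```text
time: 45.52
tcp_pos: [0.4857, 0.0799, 0.1645]
eef_rot: [-0.5, 0.501, -0.501, 0.498]
ft_force: [-0.1, -1.0, -0.6]
grip_width: 0.0002
time: 45.78
tcp_pos: [0.4864, 0.0802, 0.1652]
eef_rot: [-0.499, 0.501, -0.501, 0.499]
ft_force: [-0.2, 0.3, -0.1]
grip_width: 0.0
t 45.77 tcp [0.4864 0.0802 0.1652] F [-0.2  0.3 -0.1] w 0.0
[[-0.004 -0.001  1.   ]
 [-1.    -0.    -0.004]
 [ 0.    -1.    -0.001]]
```

View pics/s20.png

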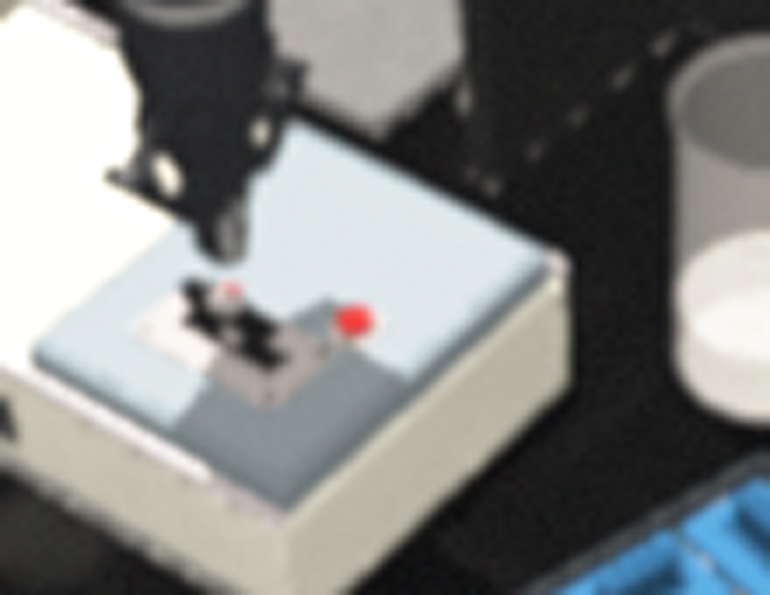

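```bash
python3 -m creep '[-0.002,0.02,0,0,0,0,0,0,0.012,0,0,0,0,0,0,0.008,0,0,0,0,0,0,0.006,0,0,0,0,0,0,0,0,0,0,0,0]';python3 -m creep '[0,0.006,0,0,0,0,0,0,0.002,0,0,0,0,0,0,0,0,0,0,0,0]'
```

```text
time: 46.45
tcp_pos: [0.4864, 0.0823, 0.1198]
eef_rot: [-0.499, 0.501, -0.501, 0.499]
ft_force: [-3.4, -0.7, 6.0]
grip_width: 0.0005
time: 46.82
tcp_pos: [0.4868, 0.0823, 0.1117]
eef_rot: [0.499, -0.501, 0.501, -0.499]
ft_force: [0.1, -0.3, 3.8]
grip_width: -0.0001
```

```bash
python3 -m creep '[0,0.003,0,0,0,0,0,0,0,0,0,0,0,0]';python3 -m creep '[0,0.002,0,0,0,0,0,0,0,0,0,0,0,0]';python3 -m creep '[0,0.0015,0,0,0,0,0,0,0,0,0,0,0,0]'
```

```text
time: 47.08
tcp_pos: [0.4868, 0.0823, 0.1085]
eef_rot: [0.499, -0.501, 0.501, -0.499]
ft_force: [-0.6, 0.2, 3.7]
grip_width: -0.0001
time: 47.32
tcp_pos: [0.487, 0.0823, 0.1077]
eef_rot: [0.499, -0.501, 0.501, -0.499]
ft_force: [-3.3, 0.1, 12.3]
grip_width: -0.0002
time: 47.58
tcp_pos: [0.4872, 0.0823, 0.1073]
eef_rot: [0.498, -0.501, 0.502, -0.499]
ft_force: [-6.5, -0.2, 24.3]
grip_width: 0.0
```

Bottomed with 24 N. Retract straight up and look.

```bash
python3 -m creep '[0,-0.005,0,0,0,0,0,0,-0.015,0,0,0,0,0,0,-0.04,0,0,0,0,0,0,-0.04,0,0,0,0,0,0,-0.03,0,0,0,0,0,0,0,-0.04,0,0,0,0,0,0,-0.04,0,0,0,0,0,0,-0.04,0,0,0,0]';  python3 -c "
from h import *
st();cap('scene','s21.png',(180,120,290,205),7);cap('top','t21.png',(45,120,340,240),2.7)"
```

```text
time: 48.58
tcp_pos: [0.3653, 0.0827, 0.2352]
eef_rot: [-0.499, 0.501, -0.501, 0.499]
ft_force: [0.7, 0.0, 1.2]
grip_width: 0.0
t 48.58 tcp [0.3653 0.0827 0.2352] F [0.7 0.  1.2] w 0.0
[[-0.005 -0.     1.   ]
 [-1.    -0.    -0.005]
 [ 0.    -1.    -0.   ]]
```

View pics/s21.png

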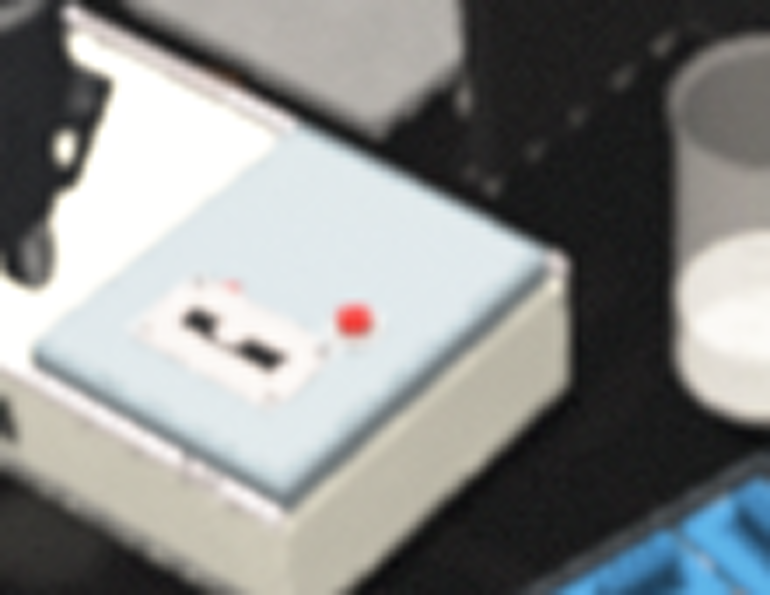

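View pics/t21.png

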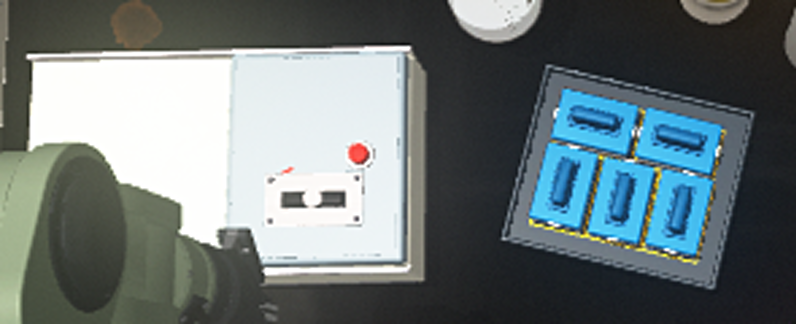

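```bash
python3 -m creep '[0,0,0,0,0,0,0,0,0,0,0,0,0,0]'; python3 -c "
from h import *
im=eyes.capture('top')
hsv=cv2.cvtColor(im,cv2.COLOR_BGR2HSV)
m=((hsv[...,0]>95)&(hsv[...,0]<115)&(hsv[...,1]>150)&(hsv[...,2]>150)).astype('uint8')
n,l,s,c=cv2.connectedComponentsWithStats(m)
for i in range(1,n):
    if s[i,4]>300:
        cn,_=cv2.findContours((l==i).astype('uint8'),0,2);r=cv2.minAreaRect(cn[0]);print(np.round(r[0],1),round(r[2],1),np.round(onz('top',r[0],.052)[:2],4))
print(robot.job_done())"
```

```text
time: 48.92
tcp_pos: [0.3678, 0.0827, 0.2354]
eef_rot: [0.499, -0.501, 0.501, -0.499]
ft_force: [-0.3, 0.7, -0.2]
grip_width: 0.0002
[264.9 164.6] 14.0 [ 0.5796 -0.1958]
[295.8 171.7] 14.0 [ 0.558  -0.2845]
[253.2 188.2] 14.0 [ 0.5108 -0.1626]
[274.5 193.6] 12.5 [ 0.4947 -0.2232]
[296.2 198. ] 13.4 [ 0.4814 -0.2845]
the job is handed in; nothing more can be done
None
```

The layer is complete, the chest is closed and latched, and I handed the job in at about 49 s of the 210 s allowed; no verdict was reported.

- **Boxes:** Outlines 1 and 3 were already laid. I took three boxes from the chest and set them in outlines 0, 2 and 4, and left the fourth inside as the spare.
- **Chest:** I pressed the red button, turned the popped T-handle a quarter turn and slid the lid to its stop. After laying the boxes I slid it shut against the stop, turned the handle back and pressed it home with about 24 N.

**Last checks:**
- The final top-camera measurement put all five boxes within about 4 mm of where they belong, and their angles matched the slab to about 1°. Outline 4 was the worst, at about 4 mm. Some of that may be measurement error, as all five readings lay about 1–4 mm towards +y.
- The two cameras disagreed by about 5 mm on the slab's centre. I relied on the top view, which agreed with the yellow outlines.
- The final pictures show the lid shut and the bar sitting in its slot.
- The spare was standing level in the chest when I last saw it, just before closing the lid.
- I did not touch the bottle or the purple and green look-alikes.

No check failed, and I saw no knocked box or loss of grip.

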